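# Reader out of its foam tray and window-up under the magnifier

### The arm

A 7-joint arm with a two-finger parallel gripper is mounted at the origin on the work surface. World frame = base frame: x ahead of the robot, y to its left, z up, the work surface at z = 0. Lengths are in m, angles in rad, forces in N, time in s.
With the tool pointing down it reaches from about 0.4 to 0.75 m from the base axis. Payload 19.5 kg.
Tool frame: the origin (TCP) lies at the very end of the fingers, on their centre line; the grasp point (between the pads) lies 19 mm behind it; z points along the fingers, y is the line along which they close (so a half turn about z gives the same grasp; the last joint's range is limited). The gripper opens to 85 mm and grips with 20 to 120 N. Pads are 22 mm wide; open, the fingers measure 114 mm over their backs; the gripper's body (76 mm by 85 mm) begins 54 mm behind the grasp point. The pads swing forward as they close: fully open they stand 13 mm farther back than shut.
Start: joints at [-1.255, 0.707, -0.028, 1.485, 0.022, 0.951, -0.075], TCP at [0.201, 0.539, 0.231] pointing down, gripper open.
Joint ranges: [-2.71, 2.71], [-0.32, 2.16], [-1.57, 1.52], [0, 2.45], [-1.46, 4.6], [0, 2.02], [-2.83, 2.83]. Speed limits (rad/s): [1.89, 1.89, 2.57, 2.57, 3.01, 3.01, 3.01].

### API

Orientations are given as a unit quaternion [x, y, z, w].
In Python, from cell import manip gives the robot as it stands.
- The arm moves only by the shell command python3 nudge.py 'ROWS' [FORCE]. ROWS is a JSON list of rows, 1 to 8 of them, each of 5 numbers: the opening from 0.0 (shut) to 1.0 (fully open), then dx, dy, dz in units of 5 mm, then a turn about the tool's z in units of 0.25 rad; each row is the pose to reach, as a shift and turn from the pose commanded when the command began, along the tool's axes at that moment; what a row does not reach only later rows make up. A row lasts 1/10 s, in which the tool goes at most 0.05 m and 0.15 rad, less where a joint would pass 70% of its speed; a pose out of reach is approached as far as the arm can. The fingers move at their own pace and stop on an object; FORCE is the grip in N (left out, the last holds). Time passes only in rows, so rows that do not move let the fingers close. It prints the time, the measured TCP pose, the force, the opening and the grip force at its end. Input that does not fit is refused with a message, and nothing moves.
- manip.read_state(): the state, without advancing time (a new reading comes with each control period).
- manip.grab_frame(name): name is "side" or "top" or "wrist"; returns a dict with "pixels" (400x640x3 uint8, red, green, blue), "fx", "fy", "cx", "cy" (pixels), "rvec" (rotation vector, rad) and "tvec" (3), from world to camera coordinates, as OpenCV has them; the wrist camera has in their place "hand_eye" (4x4, takes a point from camera to tool coordinates, whose origin is the TCP and whose axes are the flange's). Camera axes: x right, y down, z forward; pixel columns grow to the right and rows downward; lengths in m; the calibration is good to about 2 mm. A picture is of the moment at which its call begins: read the wrist's pose just before it. There is no depth.
- manip.hand_in(): hands the job in; it is judged then, once.
The state is a dict: "time_s": time; "joints": joint angles; "dq": joint speeds; "joint_efforts": joint torques, N m; "tool_pos": TCP position; "tool_rot": TCP orientation; "ft_force": force on the tool from outside, world axes, zero at the start; "ft_torque": the same for the moment, N m; "gripper_width": opening from 0.0 (shut) to 1.0 (fully open); "grip_force": force on a finger pad.
Only numpy, scipy, OpenCV 4.12 (cv2) and the standard library are available. Lean on these libraries where they do the work, as an engineer would, in place of code of your own. Each camera call takes 0.05 s, during which the arm holds its last target. There are 200 camera calls.

### The job

The hand-held reader's measuring window has to be looked at: lift the reader out of its foam tray tail end first, its nose still down in the pocket, so that it slides out from under the foam bridge, then turn it over and lay it face down, without dropping or toppling it, on the middle of the grey mat. Leave the bench magnifier swung so that the window on the reader's back is in the middle under the lens, and let go of everything. Leave the bottle, the dishes and the mug where they stand.

Things in the scene. Friction and masses are not known exactly. Their poses are not given: they have to be found in the camera images.
- reader: the hand-held test-strip reader: a white plastic box 62 (x) by 130 (y) by 40 (z) mm, about 0.26 kg, with display and keys on its face (+z) and a round measuring window on its back (-z). Origin: centre of the back. +y points to the nose end, -y to the tail end. At the start it lies face up in the tray's pocket.
- reader_window (a point): the round measuring window on the reader's back, 28 mm ring, 25 mm from the reader's origin towards the nose (+y)
- reader_nose (a point): middle of the edge where the reader's back meets its nose end face (65 mm from the origin along +y)
- tray: the fixed foam-lined tray, 170 (x) by 222 (y, -121 to +101) mm: dark foam in a grey shell, top at z = 52 mm. Origin: on the bench under the centre of the stored reader; axes those of the stored reader. Its pocket, 65 by 134 mm (1.5 to 2 mm clear all round), has its floor at z = 12 mm, so the reader's face is flush with the foam top.
- tray_well (a point): finger well round the reader's tail: x -68 to +68, y -105 to -20 mm of the tray, floor at z = 18 mm, so that the reader's sides stand 34 mm clear there and the pocket is only 6 mm deep. The point is on the well's floor just behind the tail.
- tray_bridge (a point): middle of the lower inner edge of the foam bridge (tray x +-60, y 51 to 97, z 57 to 69 mm) that hangs 5 mm above the last 14 mm of the reader's nose: the reader cannot go straight up; raise the tail about 20 degrees, then draw it out backwards along its own length.
- mat: the fixed soft grey mat, 170 (x) by 240 (y) by 4 mm. Origin: centre of its underside.
- mag_arm (a joint): swing of the magnifier arm about its upright post, rad; 0 points to the magnifier's own -x (roughly towards the robot, over the mat's middle), positive turns anticlockwise seen from above; range -1.6 to 1.6. Stiff by friction (0.15 N m): stays where it is left.
- mag_pivot (a point): on the axis of the magnifier's post, at the height of the arm's middle (213 mm). The post (9 mm radius) stands on a fixed round foot of 75 mm radius; its cap reaches 236 mm
- mag_lens (a point): centre of the lens, at 190 mm from the pivot, 213 mm above the bench; clear lens in a black ring of 120 mm outer diameter, 14 mm thick
- mag_bar (a point): a point on the arm's straight grey bar, 100 mm from the pivot; the bar is 14 mm wide, 18 mm high, and can be pinched from above
- bottle: bystander: amber bottle, 64 mm diameter, 135 mm high; origin under its centre
- dishes: bystander: stack of three closed dishes, 91 mm diameter, 47 mm high; origin under its centre
- mug: bystander: white mug, 80 mm diameter and 90 mm high with a handle to +x, holding paper-wrapped pipettes that reach 210 mm high; origin under its centre

How it is judged:
By the outcome, as a careful person would: the job done as asked, in the order asked, and still so for the second after the job is handed in, with the robot touching nothing.
It also fails if it takes over 72 s, if anything falls off the work surface, if the arm or the gripper's body presses on something with over 40 N, if the wrist force passes 120 N, or if a joint passes its speed limit or range.

## Working session

There is one attempt and no reset: what is moved stays moved. The work goes in short steps, Python scripts to look and compute and a shell command to move; the robot and the scene stay as the last step left them, time stands still between calls to the robot, and variables do not carry over. Pictures are saved under pics/ and viewed, at most 10 in all, crops included, and the job is handed in when it is done.

```bash
ls; mkdir -p pics
python3 - <<'E'
from cell import manip
import cv2,numpy as np,json
print(manip.read_state())
for n in ("top","side"):
    f=manip.grab_frame(n); cv2.imwrite(f"pics/{n}0.png",cv2.cvtColor(f["pixels"],cv2.COLOR_RGB2BGR))
    R=cv2.Rodrigues(np.array(f["rvec"],float))[0]
    print(n,f["fx"],f["fy"],f["cx"],f["cy"],f["rvec"],f["tvec"],"cam at",-R.T@np.array(f["tvec"]).ravel())
E
```

```text
cell.py
nudge.py
pics
{'time_s': 0.0, 'joints': array([-1.25468965,  0.70704725, -0.02761527,  1.48499529,  0.02200705,
        0.95087592, -0.07550459]), 'dq': array([ 5.70359175e-04,  1.88056650e-04,  7.57563216e-04,  2.69013460e-06,
       -5.15612461e-04,  8.96949788e-04,  1.47275324e-04]), 'joint_efforts': array([-1.26175299e-03, -8.83202434e+01,  1.23533998e+00, -2.36173189e+01,
        1.70427404e-02,  6.58279794e-03, -1.99839036e-05]), 'tool_pos': array([0.20129137, 0.53834649, 0.23086036]), 'tool_rot': array([ 1.77951369e-01,  9.84039150e-01, -5.06451695e-04, -7.20676393e-05]), 'ft_force': array([-0.55020245, -0.13955944,  1.07973564]), 'ft_torque': array([-0.03970907,  0.02894013, -0.05437802]), 'grip_force': 0.0, 'gripper_width': 0.9977116408235476}
top 368.2542768776255 368.2542768776255 319.80690591277363 195.92342039315676 [ 2.00590585 -2.2129589   0.23068698] [0.16212852 0.58261903 0.99857999] cam at [0.37289493 0.12107056 1.09962898]
side 468.23720434034044 468.23720434034044 317.15802672060147 203.3483206299717 [ 2.04388172 -0.59939026  0.36623786] [-0.41774185  0.31479847  0.82208544] cam at [ 0.03877505 -0.67750268  0.6992263 ]
```
View pics/top0.png

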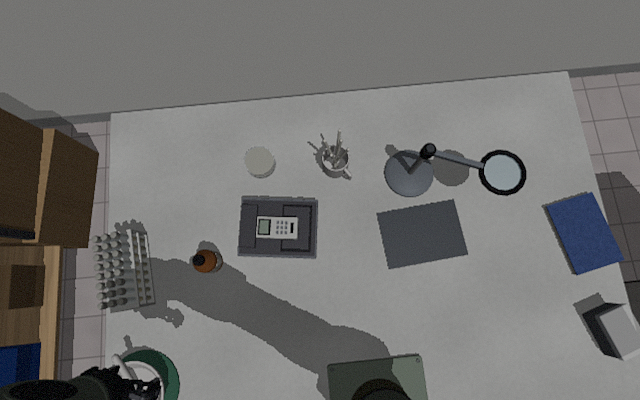

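View pics/side0.png

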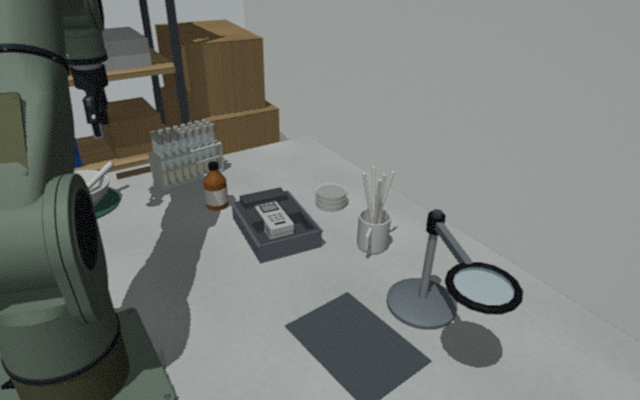

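Top view: the tray is at about (278,227) with its long side along world y, the mat at (422,234), the magnifier post at (428,151) and the lens at (502,172). I'll enlarge crops to get exact pixels.

Run:
```python
import cv2,numpy as np
a=cv2.imread("pics/top0.png"); 
c1=cv2.resize(a[180:275,220:340],None,fx=6,fy=6,interpolation=cv2.INTER_CUBIC)
c1=np.clip(c1*1.6,0,255).astype(np.uint8)
cv2.imwrite("pics/c1.png",c1)
c2=cv2.resize(a[130:280,370:540],None,fx=4,fy=4,interpolation=cv2.INTER_CUBIC)
cv2.imwrite("pics/c2.png",c2); print(c1.shape,c2.shape)
```

```text
(570, 720, 3) (600, 680, 3)
```

View pics/c1.png

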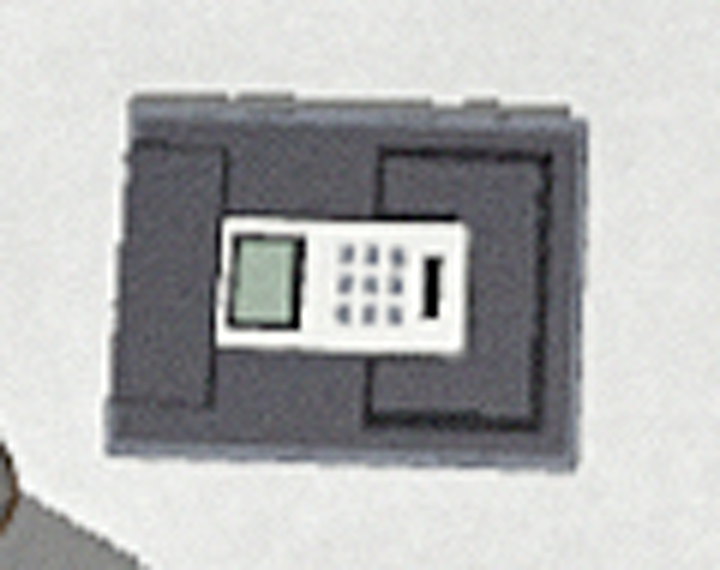

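View pics/c2.png

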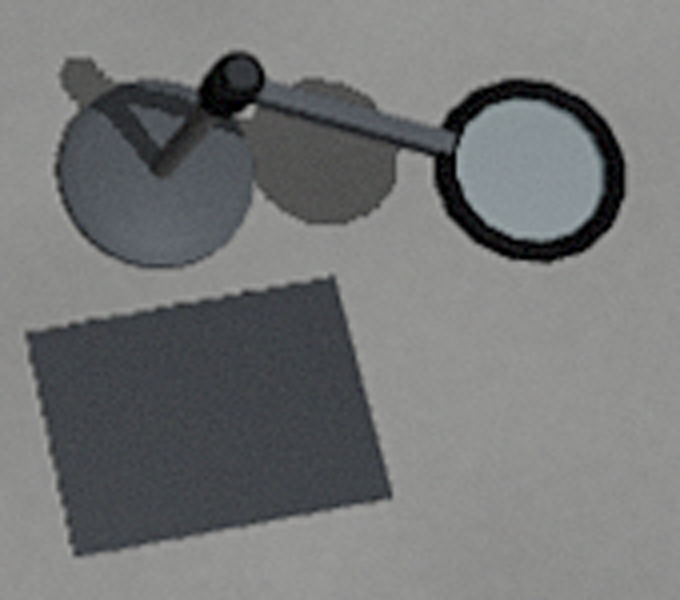

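The crops show the reader's face corners at about (222,218), (468,222), (465,354) and (217,348), with the bridge on the left (nose, world +y) and the well on the right. The mat corners are (28,333), (333,277), (391,496) and (75,555). The cap is at (240,78) and the lens centre at (530,170). Next I'll turn these into world positions.

```bash
cat > h.py <<'E'
import numpy as np,cv2
from scipy.spatial.transform import Rotation as Ro
from cell import manip
def backproj(f,uv,z):
    R=cv2.Rodrigues(np.array(f["rvec"],float))[0]; t=np.array(f["tvec"],float).ravel()
    d=R.T@np.array([(uv[0]-f["cx"])/f["fx"],(uv[1]-f["cy"])/f["fy"],1]); c=-R.T@t
    return c+d*(z-c[2])/d[2]
def proj(f,P):
    K=np.array([[f["fx"],0,f["cx"]],[0,f["fy"],f["cy"]],[0,0,1]])
    return cv2.projectPoints(np.array(P,float).reshape(-1,1,3),np.array(f["rvec"],float),np.array(f["tvec"],float),K,None)[0].reshape(-1,2)
TOP=dict(fx=368.2542768776255,fy=368.2542768776255,cx=319.80690591277363,cy=195.92342039315676,rvec=[2.00590585,-2.2129589,0.23068698],tvec=[0.16212852,0.58261903,0.99857999])
SIDE=dict(fx=468.23720434034044,fy=468.23720434034044,cx=317.15802672060147,cy=203.3483206299717,rvec=[2.04388172,-0.59939026,0.36623786],tvec=[-0.41774185,0.31479847,0.82208544])
def cr(u,s,o): return (np.array(u)+.5)/s-.5+np.array(o)
E
python3 - <<'E'
from h import *
np.set_printoptions(precision=4,suppress=True)
c1=lambda u,z:backproj(TOP,cr(u,6,(220,180)),z)
c2=lambda u,z:backproj(TOP,cr(u,4,(370,130)),z)
r=[c1(u,.052) for u in [(222,218),(468,222),(465,354),(217,348)]]; print("reader",*r)
print("tail mid",(r[1]+r[2])/2,"w",np.linalg.norm(r[1]-r[2]),"len vis",np.linalg.norm(r[0]-r[1]))
w=[c1(u,.052) for u in [(380,150),(552,152),(540,425),(366,420)]]; print("well",*w)
b=[c1(u,.069) for u in [(130,145),(226,150),(210,408),(110,402)]]; print("bridge",*b)
t=[c1(u,.052) for u in [(587,118),(577,470)]];print("tray end",*t, np.linalg.norm(t[0]-t[1]))
m=[c2(u,.004) for u in [(28,333),(333,277),(391,496),(75,555)]]
print("mat",*m,"c",np.mean(m,0),[np.linalg.norm(m[i]-m[i-1]) for i in range(4)])
v=m[0]+m[3]-m[1]-m[2]; print("mat +y dir deg",np.degrees(np.arctan2(v[1],v[0])))
print("cap",c2((240,78),.236),"foot",c2((155,173),.012),"lens",c2((530,170),.216))
for n,uv,z in [("bottle",(203,261),.135),("dishes",(259,160),.047),("mug",(335,158),.09)]: print(n,backproj(TOP,uv,z))
E
```

```text
reader [0.5573 0.291  0.052 ] [0.5437 0.1737 0.052 ] [0.4809 0.1804 0.052 ] [0.4953 0.2972 0.052 ]
tail mid [0.5123 0.177  0.052 ] w 0.06315471854360993 len vis 0.118112811201378
well [0.5829 0.213  0.052 ] [0.5738 0.1304 0.052 ] [0.4443 0.1481 0.052 ] [0.4546 0.2294 0.052 ]
bridge [0.5936 0.3297 0.069 ] [0.5867 0.2843 0.069 ] [0.4659 0.2992 0.069 ] [0.4732 0.3453 0.069 ]
tray end [0.5888 0.112  0.052 ] [0.4218 0.1328 0.052 ] 0.16826674549323628
mat [ 0.5394 -0.0618  0.004 ] [ 0.5594 -0.2974  0.004 ] [ 0.3929 -0.3113  0.004 ] [ 0.3734 -0.0746  0.004 ] c [ 0.4663 -0.1863  0.004 ] [np.float64(0.16654358529685312), np.float64(0.2363849192285323), np.float64(0.16704240956777539), np.float64(0.23743988733923005)]
mat +y dir deg 94.78514185169179
cap [ 0.6491 -0.1735  0.236 ] foot [ 0.6516 -0.1731  0.012 ] lens [ 0.5783 -0.3496  0.216 ]
bottle [0.4386 0.4227 0.135 ]
dishes [0.7262 0.2742 0.047 ]
mug [0.6962 0.0506 0.09  ]
```

```bash
cat >> h.py <<'E'
def go(x,y,z,yaw):
    """print shift in tool axes and turn (tool y axis to world yaw deg, mod 180)"""
    s=manip.read_state(); R=Ro.from_quat(s["tool_rot"]).as_matrix()
    d=R.T@(np.array([x,y,z])-s["tool_pos"])
    cur=np.degrees(np.arctan2(R[1,1],R[0,1])); t=-((yaw-cur+90)%180-90)
    print("t",round(s["time_s"],2),"d",np.round(d,4),"turn",round(np.radians(t),4),"yawnow",round(cur,2),"q7",round(s["joints"][6],2),"F",np.round(s["ft_force"],1))
E
python3 -c "
from h import *
go(.514,.192,.2,-7)"
```

```text
t 0.1 d [-0.4142 -0.2149  0.0311] turn 1.3352 yawnow 69.5 q7 -0.08 F [-0.9 -0.7  0.4]
```

Careful with the scale: shifts go in units of 5 mm and turns go in units of 0.25 rad. That gives: -0.36 m is -72, -0.32 m is -64, 1.2 rad is 4.8.

```bash
python3 nudge.py '[[1, -10, -5.2, 0, 0.6], [1, -20, -10.4, 0, 1.2], [1, -30, -15.6, 0, 1.8], [1, -40, -20.8, 0, 2.4], [1, -48, -25, 0, 3], [1, -56, -29, 0, 3.6], [1, -64, -33.2, 0, 4.2], [1, -72, -37.4, 0, 4.8]]'; python3 -c "
from h import *
go(.514,.192,.2,-7)"
```

```text
time_s: 0.9
tool_pos: [0.4703, 0.2399, 0.2312]
tool_rot: [0.705, 0.71, -0.0, -0.0]
ft_force: [0.9, 1.1, -0.1]
gripper_width: 0.998
grip_force: 0.0
t 0.9 d [-0.0482  0.0434  0.0312] turn 0.1292 yawnow 0.4 q7 -0.31 F [ 0.9  1.1 -0.1]
```

Scaled: -0.048 m is -9.6, 0.0434 m is 8.68, 0.13 rad is 0.52.

```bash
python3 nudge.py '[[1, -6, 5.4, 6, 0.52], [1, -9.6, 8.68, 6.2, 0.52], [1, -9.6, 8.68, 6.2, 0.52], [1, -9.6, 8.68, 6.2, 0.52]]'
python3 - <<'E'
from h import *
go(.514,.192,.2,-7)
s=manip.read_state(); f=manip.grab_frame("wrist"); print(f["hand_eye"],f["fx"],f["cx"],f["cy"],s["tool_pos"],s["tool_rot"])
cv2.imwrite("pics/w1.png",cv2.cvtColor(f["pixels"],cv2.COLOR_RGB2BGR))
E
```

```text
time_s: 1.3
tool_pos: [0.5131, 0.1942, 0.2001]
tool_rot: [0.747, 0.665, -0.0, -0.0]
ft_force: [0.1, 0.0, -0.1]
gripper_width: 0.999
grip_force: 0.0
t 1.3 d [-0.0021  0.0012  0.0001] turn 0.005 yawnow -6.71 q7 -0.3 F [ 0.1  0.  -0.1]
[[ 4.19969346e-04 -9.47867992e-01 -3.18662977e-01  8.25526455e-02]
 [ 9.99999717e-01  1.99186294e-04  7.25427585e-04 -4.69268306e-04]
 [-6.24136291e-04 -3.18663192e-01  9.47867808e-01 -1.42363193e-01]
 [ 0.00000000e+00  0.00000000e+00  0.00000000e+00  1.00000000e+00]] 339.4499953134326 317.7013544452982 202.66167675781224 [0.51309986 0.19423299 0.20010558] [ 7.47281798e-01  6.64507196e-01 -2.20453829e-04 -2.29593621e-04]
```

View pics/w1.png

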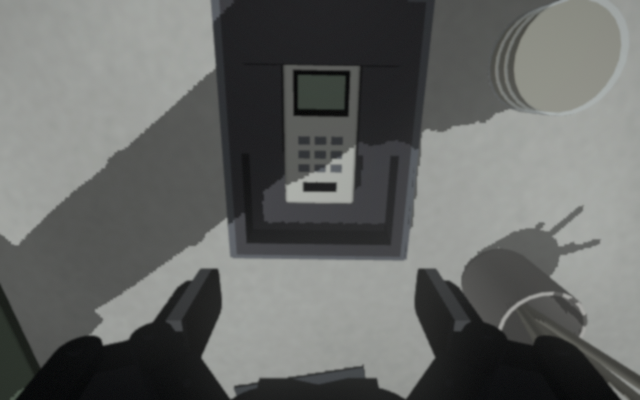

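The wrist view shows the reader's tail corners at (287,203) and (351,204), and its sides at the bridge edge at (285,66) and (360,66).

```bash
cat >> h.py <<'E'
def wb(f,s,uv,z):
    T=np.array(f["hand_eye"]); R=Ro.from_quat(s["tool_rot"]).as_matrix()
    d=R@T[:3,:3]@np.array([(uv[0]-f["cx"])/f["fx"],(uv[1]-f["cy"])/f["fy"],1]); c=R@T[:3,3]+s["tool_pos"]
    return c+d*(z-c[2])/d[2]
E
python3 - <<'E'
from h import *
s=manip.read_state(); f=manip.grab_frame("wrist")
p=[wb(f,s,u,.052) for u in [(287,203),(351,204),(360,66),(284,66)]]
print(np.round(p,4)); print(np.linalg.norm(p[0]-p[1]),np.linalg.norm(p[2]-p[3]))
m=(p[0]+p[1])/2; n=(p[2]+p[3])/2; d=n-m; print(m,np.degrees(np.arctan2(d[1],d[0]))-90,np.linalg.norm(d))
m2=m-.015*0; u=d/np.linalg.norm(d); g=m+.015*u; print("grasp",g); go(g[0],g[1],.06,-7)
E
```

```text
[[0.4832 0.1828 0.052 ]
 [0.5405 0.1751 0.052 ]
 [0.5574 0.29   0.052 ]
 [0.4973 0.2969 0.052 ]]
0.05787272686210958 0.06047880787602663
[0.51183516 0.17895402 0.052     ] -7.73091160711202 0.11554225725823848
grasp [0.51385297 0.19381768 0.052     ]
t 1.4 d [-0.0012  0.0013  0.1405] turn 0.0067 yawnow -6.62 q7 -0.3 F [-0.8 -0.   0.3]
```

Scaled: 0.186 m is 37.2, 0.12 m is 24, 0.007 rad is 0.028.

```bash
python3 nudge.py '[[1, -0.4, 0.26, 8, 0.028], [1, -0.4, 0.26, 16, 0.028], [1, -0.4, 0.26, 24, 0.028], [1, -0.4, 0.26, 30, 0.028], [1, -0.4, 0.26, 35, 0.028], [1, -0.4, 0.26, 37.2, 0.028], [1, -0.4, 0.26, 37.2, 0.028], [1, -0.4, 0.26, 37.2, 0.028]]' 25; python3 nudge.py '[[0.6, 0, 0, 0, 0], [0.6, 0, 0, 0, 0], [0.6, 0, 0, 0, 0], [0.6, 0, 0, 0, 0], [0.6, 0, 0, 0, 0]]' 25;  python3 -c "
from h import *
go(.514,.1928,.0145,-7)"
```

```text
time_s: 2.2
tool_pos: [0.5146, 0.1924, 0.0154]
tool_rot: [0.749, 0.662, 0.0, 0.0]
ft_force: [0.3, -0.4, 0.4]
gripper_width: 0.999
grip_force: 0.0
time_s: 2.7
tool_pos: [0.5148, 0.1923, 0.0154]
tool_rot: [0.75, 0.662, 0.001, 0.0]
ft_force: [-1.3, 0.1, 11.4]
gripper_width: 0.724
grip_force: 26.1
t 2.7 d [ 0.0004 -0.0008  0.0009] turn -0.0017 yawnow -7.1 q7 -0.22 F [-1.3  0.1 11.4]
```

Scaled: -0.02 m is -4, -0.016 m is -3.2.

```bash
python3 nudge.py '[[0.6, -0.2, 0, -0.8, 0], [0.6, -0.2, 0, -1.6, 0], [0.6, -0.2, 0, -2.4, 0], [0.6, -0.2, 0, -3.2, 0], [0.6, -0.2, 0, -4, 0], [0.6, -0.2, 0, -4, 0]]' 20
python3 - <<'E'
from h import *
f=manip.grab_frame("side"); a=cv2.cvtColor(f["pixels"],cv2.COLOR_RGB2BGR)
cv2.imwrite("pics/s1.png",cv2.resize(a[140:280,200:380],None,fx=4,fy=4,interpolation=cv2.INTER_CUBIC))
E
```

```text
time_s: 3.3
tool_pos: [0.5143, 0.1911, 0.0348]
tool_rot: [0.75, 0.662, 0.0, 0.0]
ft_force: [-0.9, -0.6, -2.3]
gripper_width: 0.723
grip_force: 24.3
```

View pics/s1.png

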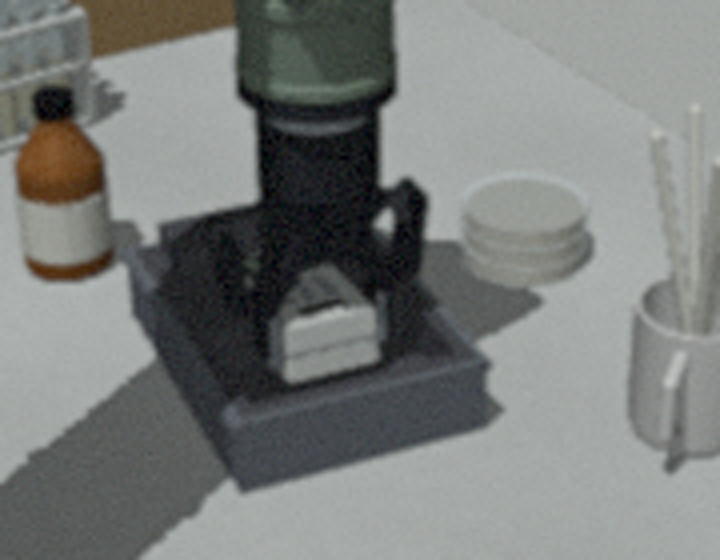

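The tail is rising with almost no force, and the reader is gripped squarely in the well. I'll continue up to about 20 degrees.

Scaled: -0.02 m is -4, -0.016 m is -3.2.

```bash
python3 nudge.py '[[0.6, -0.1, 0, -0.8, 0], [0.6, -0.1, 0, -1.6, 0], [0.6, 0, 0, -2.4, 0], [0.6, 0.1, 0, -3.2, 0], [0.6, 0.2, 0, -4, 0], [0.6, 0.2, 0, -4, 0]]' 20
python3 - <<'E'
from h import *
f=manip.grab_frame("top"); a=cv2.cvtColor(f["pixels"],cv2.COLOR_RGB2BGR)
f=manip.grab_frame("wrist"); b=cv2.cvtColor(f["pixels"],cv2.COLOR_RGB2BGR)
c=cv2.resize(a[180:275,220:340],(480,380),interpolation=cv2.INTER_CUBIC)
d=np.zeros((600,640,3),np.uint8); d[:400]=b; d[400:,:253]=cv2.resize(c,(253,200)); 
f=manip.grab_frame("side"); a=cv2.cvtColor(f["pixels"],cv2.COLOR_RGB2BGR)
d[400:,300:600]=cv2.resize(a[190:250,235:325],(300,200),interpolation=cv2.INTER_CUBIC)
cv2.imwrite("pics/m1.png",d)
E
```

```text
time_s: 3.95
tool_pos: [0.5145, 0.1921, 0.0548]
tool_rot: [0.749, 0.662, 0.0, 0.0]
ft_force: [0.4, -0.3, -2.5]
gripper_width: 0.723
grip_force: 24.3
```

View pics/m1.png

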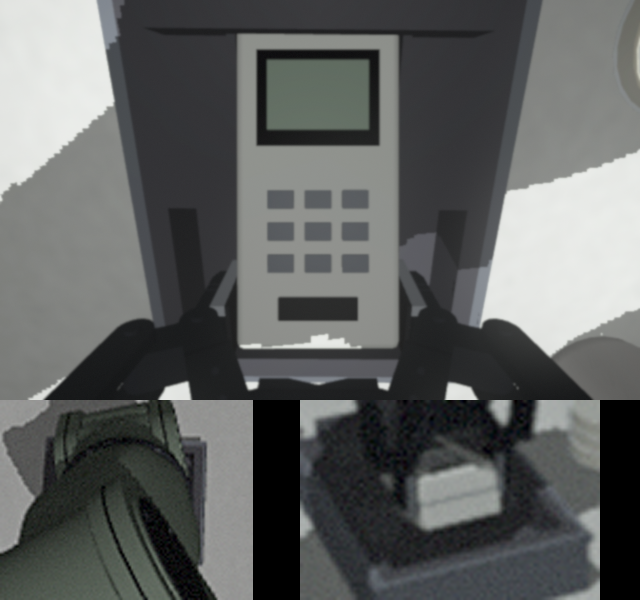

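The wrist view shows the reader's sides parallel at about 162 px along its whole length, so the face is square to the camera axis and the tilt is about 19°, nose down. Now I'll draw it out backwards along its own length.

Scaled: -0.06 m is -12, -0.05 m is -10.

```bash
python3 nudge.py '[[0.6, -1.6, 0, -0.6, 0], [0.6, -3.2, 0, -1.2, 0], [0.6, -4.8, 0, -1.8, 0], [0.6, -6.4, 0, -2.4, 0], [0.6, -8, 0, -3, 0], [0.6, -10, 0, -3.8, 0], [0.6, -12, 0, -4.6, 0], [0.6, -12, 0, -4.6, 0]]' 20
python3 - <<'E'
from h import *
f=manip.grab_frame("wrist"); b=cv2.cvtColor(f["pixels"],cv2.COLOR_RGB2BGR)
cv2.imwrite("pics/w2.png",b)
g=cv2.cvtColor(b,cv2.COLOR_BGR2GRAY)
for r in range(0,400,20):
    row=g[r].astype(int); e=np.diff(row); c=np.where(abs(e)>25)[0]; print(r,c[(c>200)&(c<440)])
E
```

```text
time_s: 4.9
tool_pos: [0.5071, 0.1307, 0.0779]
tool_rot: [0.75, 0.661, 0.0, 0.0]
ft_force: [0.9, -0.1, -2.0]
gripper_width: 0.721
grip_force: 24.5
0 []
20 []
40 []
60 [255 256 378 379]
80 [255 256 265 378 379]
100 [255 256 266 378 379]
120 [255 256 266 378 379]
140 [255 256 378 379]
160 []
180 []
200 []
220 [236]
240 []
260 []
280 [209 210 211 423 424 425]
300 [247 253 254 277 356 357 398 435 436 437]
320 []
340 [339 340]
360 [236 237 238 397 398 399]
380 [243 244 245 257 258 259 375 376 377 390 391 392]
```

The grip holds the tilt at about 19°. I'll use the outer end wall of the fixed tray as a stop to swing the reader to vertical in the fingers. First it goes out over the tray end and down outside.

Scaled: -0.03 m is -6, -0.128 m is -25.6.

```bash
python3 nudge.py '[[0.6, 0, 0, -4, 0], [0.6, -1, 0, -8, 0], [0.6, -6, 0, -8, 0], [0.6, -12, 0, -8, 0], [0.6, -18, 0, -8, 0], [0.6, -23, 0, -8, 0], [0.6, -25.6, 0, -8, 0], [0.6, -25.6, 0, -8, 0]]' 20; python3 nudge.py '[[0.6, 0, 0, 3, 0], [0.6, 0, 0, 6, 0], [0.6, 0, 0, 9, 0], [0.6, 0, 0, 12, 0], [0.6, 0, 0, 13.6, 0], [0.6, 0, 0, 13.6, 0]]' 20
python3 - <<'E'
from h import *
f=manip.grab_frame("side"); a=cv2.cvtColor(f["pixels"],cv2.COLOR_RGB2BGR)
cv2.imwrite("pics/s2.png",cv2.resize(a[170:320,190:390],None,fx=4,fy=4,interpolation=cv2.INTER_CUBIC))
o=np.array([.5202,.2415]);u=np.array([.122,.9925]);print("axis y",(manip.read_state()["tool_pos"][:2]-o)@u)
E
```

```text
time_s: 5.75
tool_pos: [0.4911, 0.0043, 0.1173]
tool_rot: [0.75, 0.661, -0.0, 0.0]
ft_force: [1.0, 1.0, -2.7]
gripper_width: 0.72
grip_force: 24.4
time_s: 6.35
tool_pos: [0.4909, 0.0063, 0.0486]
tool_rot: [0.749, 0.662, -0.0, -0.001]
ft_force: [0.5, -0.1, -1.7]
gripper_width: 0.726
grip_force: 24.4
axis y -0.23719959252526682
```

View pics/s2.png

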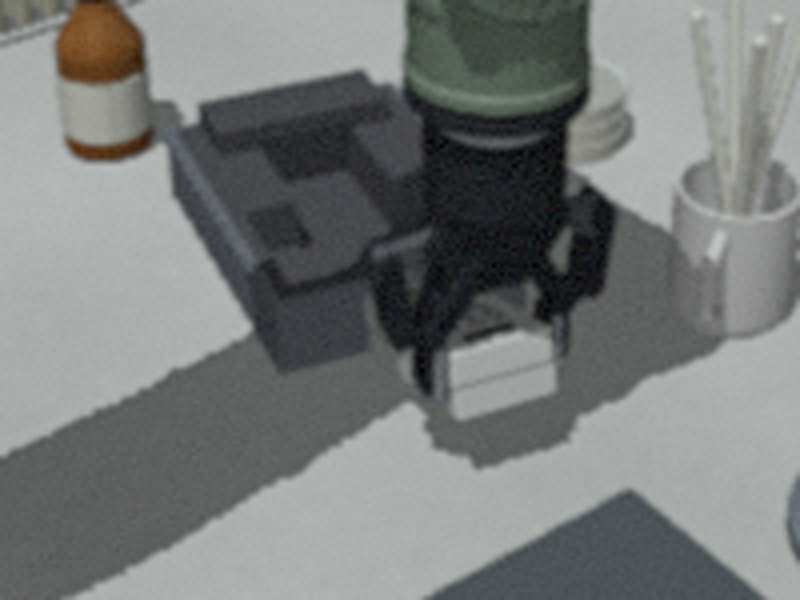

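The side view shows the reader just outside the tray's end wall, tail towards the camera and nose towards the wall, with nothing touching. Next is the arc with the nose against the wall.

Careful with the scale: shifts go in units of 5 mm and turns go in units of 0.25 rad. That gives: -0.0395 m is -7.9, 0.0323 m is 6.46.

```bash
python3 nudge.py '[[0.6, 0.8, 0, -0.2, 0], [0.6, 1.5, 0, -1.6, 0], [0.6, 2.2, 0, -3, 0], [0.6, 2.9, 0, -4.4, 0], [0.6, 4, 0, -5.6, 0], [0.6, 5.2, 0, -6.8, 0], [0.6, 6.46, 0, -7.9, 0], [0.6, 6.46, 0, -7.9, 0]]' 20
python3 - <<'E'
from h import *
f=manip.grab_frame("wrist"); b=cv2.cvtColor(f["pixels"],cv2.COLOR_RGB2BGR)
cv2.imwrite("pics/w3.png",b)
g=cv2.GaussianBlur(cv2.cvtColor(b,cv2.COLOR_BGR2GRAY),(3,3),0).astype(int)
for r in range(100,400,20):
    e=np.diff(g[r]); c=np.where(abs(e)>15)[0]; print(r,c[(c>180)&(c<460)])
print("col",g[::15,317])
E
```

```text
time_s: 7.2
tool_pos: [0.4951, 0.0365, 0.0906]
tool_rot: [0.75, 0.662, -0.0, 0.001]
ft_force: [-2.1, -9.5, 3.3]
gripper_width: 0.724
grip_force: 24.5
100 []
120 [269 270 277 364 365]
140 [245 252 253 267 268 269 358 359 365 366]
160 [201 202 250 251 266 267 268 367 368]
180 []
200 [246 247 248]
220 [245 246]
240 [243 244 390 391]
260 [231 232 403]
280 [209 210 211 423 424 425]
300 [198 199 200 434 435 436 437]
320 [237 277 278 356 357 455 456 457]
340 [235 399]
360 [236 237 238]
380 []
col [ 33  33  32  33  32  48  84  73  58  88  88  20 128 129  50  86  50  86
  50  85  83  23  84 116 125  63  19]
```

Tilt is about 48°, as planned, with 10 N on the wall. Carrying on to vertical.

Scaled: 0.0709 m is 14.18, 0.0609 m is 12.18.

```bash
python3 nudge.py '[[0.6, 2.24, 0, -1.3, 0], [0.6, 4.7, 0, -2.1, 0], [0.6, 7.38, 0, -2.6, 0], [0.6, 10.22, 0, -2.7, 0], [0.6, 12.18, 0, -2.6, 0], [0.6, 14.18, 0, -2.4, 0], [0.6, 14.18, 0, -2.4, 0], [0.6, 14.18, 0, -2.4, 0]]' 20
python3 - <<'E'
from h import *
f=manip.grab_frame("wrist"); b=cv2.cvtColor(f["pixels"],cv2.COLOR_RGB2BGR)
cv2.imwrite("pics/w4.png",b)
g=cv2.GaussianBlur(cv2.cvtColor(b,cv2.COLOR_BGR2GRAY),(3,3),0).astype(int)
for r in range(160,400,20):
    e=np.diff(g[r]); c=np.where(abs(e)>15)[0]; print(r,c[(c>180)&(c<460)])
print("col",g[::10,317])
E
```

```text
time_s: 8.05
tool_pos: [0.5038, 0.108, 0.1007]
tool_rot: [0.749, 0.662, -0.0, -0.0]
ft_force: [-0.2, -0.3, -2.1]
gripper_width: 0.724
grip_force: 24.5
160 []
180 [459]
200 [457 458 459]
220 [182 183 184 265 266 267 268 278 279 356 357 388]
240 [259 260 261 262 373 374 375]
260 [231 232 233 247 248 249 253 254 255 256 379 380 381 385 386 387 402 403
 404]
280 [208 209 210 211 212 248 423 424 425 426]
300 [197 198 199 200 201 242 392 434 435 436 437]
320 [236 277 357 358 398 455 456 457 458]
340 [230 231 404]
360 [236 237 238 397 398]
380 [242 243 244 245 256 257 258 259 260 375 376 377 390 391]
col [ 50  51  50  50  50  50  49  48  49  48  48  45  46  46  46  45  46  38
  34  47  48  67  69  41  95  88  86  58  88  60  95  30  30  96  96 119
 119 214 213  34]
```

```bash
cat > fl.py <<'E'
from h import *
def line(pts,he):
    P=[]
    for r,l,rr in pts:
        z=.062*339.45/(rr-l); p=np.array([((l+rr)/2-317.7)/339.45*z,(r-202.66)/339.45*z,z,1]); P.append((he@p)[:3])
    return np.array(P)
he=np.array([[4.2e-4,-.947868,-.318663,.0825526],[1,0,0,-.00047],[-6e-4,-.318663,.947868,-.142363],[0,0,0,1]])
if __name__=="__main__":
    for pts in ([(240,260.5,374),(260,254.7,380),(300,242,392),(340,230.5,404)],[(340,235,399),(240,243.5,390.5)],[(347,238,401),(35,238,399)]):
        P=line(pts,he); d=P[0]-P[-1]; print(np.round(P*1000,1),"tilt",np.degrees(np.arctan2(d[2],d[0])))
E
python3 fl.py
```

```text
[[  4.1  -0.7  26.9]
 [  2.1  -0.6   7.8]
 [ -0.3  -0.8 -22.2]
 [ -2.6  -0.6 -43. ]] tilt 84.4844651520054
[[ -7.6  -0.7 -37.3]
 [ 22.   -0.8 -11.7]] tilt -139.11061517354338
[[-10.6   0.2 -37.5]
 [102.1  -0.2   2.1]] tilt -160.6485953211874
```

The reader is about 85° upright, but it slid 10–15 mm in the pads. I'll carry it to the mat, stand it on its nose and re-grasp it there. First I'll work out the move.

Scaled: -0.1 m is -20, -0.06 m is -12, -0.206 rad is -0.824.

```bash
python3 nudge.py '[[0.6, -2, 0, -4, 0], [0.6, -6, 0, -10, -0.08], [0.6, -12, 0, -10, -0.24], [0.6, -20, 0, -10, -0.4], [0.6, -28, 0, -10, -0.56], [0.6, -36, 0, -10, -0.72], [0.6, -44, 0, -10, -0.824], [0.6, -50, 0, -10, -0.824]]' 20;python3 -c "
from h import *
go(.4678,-.252,.11,4.8)"
```

```text
time_s: 8.9
tool_pos: [0.472, -0.1431, 0.1509]
tool_rot: [0.678, 0.735, -0.0, 0.0]
ft_force: [-0.2, 0.6, -2.6]
gripper_width: 0.725
grip_force: 24.5
t 8.9 d [-0.1082 -0.013   0.0409] turn -0.003 yawnow 4.63 q7 0.4 F [-0.2  0.6 -2.6]
```

Scaled: -0.108 m is -21.6, -0.09 m is -18.

```bash
python3 nudge.py '[[0.6, -6, -0.8, 0, 0], [0.6, -12, -1.4, 0, 0], [0.6, -18, -2, 0, 0], [0.6, -21.6, -2.6, 2, 0], [0.6, -21.6, -2.6, 5, 0], [0.6, -21.6, -2.6, 8, 0], [0.6, -21.6, -2.6, 8, 0]]' 20;python3 - <<'E'
from h import *
go(.4678,-.252,.08,4.8)
f=manip.grab_frame("wrist"); b=cv2.cvtColor(f["pixels"],cv2.COLOR_RGB2BGR)
cv2.imwrite("pics/w5.png",b)
g=cv2.GaussianBlur(cv2.cvtColor(b,cv2.COLOR_BGR2GRAY),(3,3),0).astype(int)
for r in range(200,380,20):
    e=np.diff(g[r]); c=np.where(abs(e)>15)[0]; print(r,c[(c>180)&(c<460)])
print("col",g[200::5,317]); f=manip.grab_frame("side");cv2.imwrite("pics/s5.png",cv2.cvtColor(f["pixels"],cv2.COLOR_RGB2BGR))
E
```

```text
time_s: 9.6
tool_pos: [0.4678, -0.2489, 0.1094]
tool_rot: [0.678, 0.735, -0.0, -0.001]
ft_force: [-0.2, -0.1, -2.5]
gripper_width: 0.727
grip_force: 24.4
t 9.6 d [-0.0031 -0.0002  0.0294] turn -0.0025 yawnow 4.66 q7 0.56 F [-0.2 -0.1 -2.5]
200 [210 211 212 434 435 436]
220 [212 213 214 278 356 428 429 430]
240 [214 215 216 426 427 428]
260 [216 217 218 423 424 425]
280 [209 210 211 212 423 424 425 426]
300 [197 198 199 200 434 435 436 437]
320 [455 456 457]
340 [230]
360 [236 237 397 398]
col [ 75  67  51  54  54  54  26  53  76  76  69  44  68  60  44  66  70  44
  47  76  76  74  22  21  22  55  76  77  77  82  97  97  96  96  95 167
 174  59  24  24]
```

Scaled: 0.021 m is 4.2, 0.018 m is 3.6.

```bash
python3 nudge.py '[[0.6, -0.4, 0, 1.2, 0], [0.6, -0.4, 0, 2.4, 0], [0.6, -0.4, 0, 3.6, 0], [0.6, -0.4, 0, 4.2, 0], [0.6, -0.4, 0, 4.2, 0]]' 20
```

```text
time_s: 10.2
tool_pos: [0.4688, -0.2508, 0.0894]
tool_rot: [0.678, 0.736, -0.0, -0.0]
ft_force: [-0.3, 0.4, -2.3]
gripper_width: 0.72
grip_force: 24.5
```

```bash
python3 nudge.py '[[0.6, 0, 0, 0.6, 0], [0.6, 0, 0, 1.2, 0], [0.6, 0, 0, 1.2, 0]]' 20
```

```text
time_s: 10.5
tool_pos: [0.4694, -0.2506, 0.0848]
tool_rot: [0.677, 0.736, 0.0, 0.0]
ft_force: [-2.5, 5.8, 20.3]
gripper_width: 0.722
grip_force: 27.5
```

Scaled: 0.0015 m is 0.3.

```bash
python3 nudge.py '[[0.6, 0, 0, 0.3, 0], [0.6, 0, 0, 0.3, 0]]' 20
python3 - <<'E'
from h import *
d=np.zeros((600,800,3),np.uint8)
f=manip.grab_frame("wrist"); b=cv2.cvtColor(f["pixels"],cv2.COLOR_RGB2BGR); cv2.imwrite("pics/w6.png",b)
d[:,:400]=cv2.convertScaleAbs(cv2.resize(b[150:400,230:397],(400,600)),alpha=1.8)
f=manip.grab_frame("side"); a=cv2.cvtColor(f["pixels"],cv2.COLOR_RGB2BGR); cv2.imwrite("pics/s6.png",a)
p=proj(f,[[.468,-.251,.06]])[0]; print(p); x,y=p.astype(int); x0=max(0,x-60);y0=max(0,y-100)
c=a[y0:y0+180,x0:x0+120]; print(x0,y0,c.shape); d[:,400:]=cv2.convertScaleAbs(cv2.resize(c,(400,600),interpolation=cv2.INTER_CUBIC),alpha=1.5)
cv2.imwrite("pics/m2.png",d)
E
```

```text
time_s: 10.7
tool_pos: [0.4695, -0.2505, 0.0838]
tool_rot: [0.677, 0.736, 0.001, 0.001]
ft_force: [-5.6, 8.2, 33.9]
gripper_width: 0.724
grip_force: 29.2
[379.9508338  341.92571274]
319 241 (159, 120, 3)
```

View pics/m2.png

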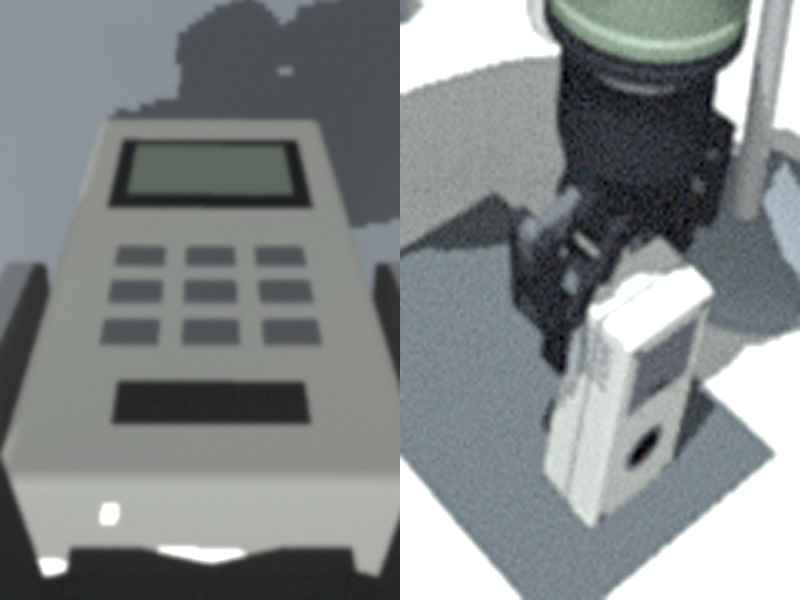

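The wrist half shows the whole face, tail edge nearest. The side half shows the reader standing on its nose on the mat with the window at the bottom, its corners at about (597,522), (612,348), (672,462), (711,292), (547,470) and (592,305). I'll fit its pose from these.

Run:
```python
from h import *
O=np.array([[-31,65,0],[-31,-65,0],[31,65,0],[31,-65,0],[-31,65,40],[-31,-65,40],[31,-65,40]],float)/1000
U=np.array([[597,522],[612,348],[672,462],[711,292],[547,470],[592,305],[690,268]],float)
P=np.c_[(U[:,0]-400+.5)/3.3333-.5+319,(U[:,1]+.5)/3.7736-.5+241]
K=np.array([[SIDE["fx"],0,SIDE["cx"]],[0,SIDE["fx"],SIDE["cy"]],[0,0,1]])
ok,rv,tv=cv2.solvePnP(O,P,K,None); 
Rc=cv2.Rodrigues(np.array(SIDE["rvec"]))[0]; tc=np.array(SIDE["tvec"])
R=Rc.T@cv2.Rodrigues(rv)[0]; t=Rc.T@(tv.ravel()-tc)
print("err",np.round(cv2.projectPoints(O,rv,tv,K,None)[0].reshape(-1,2)-P,1).tolist())
print(np.round(R,3),np.round(t,4)); print("world corners",np.round((R@O.T).T+t,4))
s=manip.read_state(); T=Ro.from_quat(s["tool_rot"]).as_matrix()
print("reader corners in tool",np.round(((R@O.T).T+t-s["tool_pos"])@T,4))
# wrist
Wp=np.array([[5,460],[395,475],[108,122],[318,122]],float); W=np.c_[Wp[:,0]/400*167+230,Wp[:,1]/2.4+150]
Kw=np.array([[339.45,0,317.7],[0,339.45,202.66],[0,0,1]])
Ow=np.array([[-31,-65,40],[31,-65,40],[-31,65,40],[31,65,40]],float)/1000
from fl import he
ok,rv,tv=cv2.solvePnP(Ow,W,Kw,None,flags=cv2.SOLVEPNP_IPPE)
Q=(cv2.Rodrigues(rv)[0]@Ow.T).T+tv.ravel(); Q=(he@np.c_[Q,np.ones(4)].T).T[:,:3]
print("wrist: face corners in tool",np.round(Q,4)); d=Q[2]-Q[0]; print("theta",np.degrees(np.arctan2(d[2],d[0])),Q@T.T+s["tool_pos"])
```

```text
err [[-1.1, -1.0], [4.5, 0.8], [0.8, 3.3], [0.8, 4.6], [2.6, -2.2], [-2.0, -2.5], [-5.8, -3.0]]
[[ 0.998 -0.022  0.064]
 [-0.062  0.066  0.996]
 [-0.026 -0.998  0.064]] [ 0.5268 -0.2342 -0.0143]
world corners [[ 0.4945 -0.228  -0.0783]
 [ 0.4973 -0.2366  0.0514]
 [ 0.5564 -0.2319 -0.0799]
 [ 0.5592 -0.2405  0.0498]
 [ 0.4971 -0.1882 -0.0757]
 [ 0.4999 -0.1967  0.0539]
 [ 0.5617 -0.2006  0.0523]]
reader corners in tool [[0.0204 0.0265 0.1622]
 [0.0116 0.0288 0.0325]
 [0.0115 0.0878 0.1639]
 [0.0027 0.0902 0.0342]
 [0.0599 0.0323 0.1596]
 [0.0511 0.0347 0.0299]
 [0.0422 0.096  0.0316]]
wrist: face corners in tool [[-0.0081 -0.0333 -0.0382]
 [-0.0084  0.0287 -0.0395]
 [ 0.0057 -0.0305  0.091 ]
 [ 0.0055  0.0314  0.0897]]
theta 83.8738667027332 [[ 0.43693661 -0.2613769   0.12198047]
 [ 0.49873084 -0.25652612  0.12340421]
 [ 0.43873967 -0.24733357 -0.00724467]
 [ 0.5005339  -0.24248279 -0.00582093]]
```

Run:
```python
from h import *
from scipy.optimize import least_squares
O=np.array([[-31,65,0],[-31,-65,0],[31,65,0],[31,-65,0],[-31,65,40],[-31,-65,40],[31,-65,40]],float)/1000
U=np.array([[597,522],[612,348],[672,462],[711,292],[547,470],[592,305],[690,268]],float)
P=np.c_[(U[:,0]-400+.5)/3.3333-.5+319,(U[:,1]+.5)/3.7736-.5+241]
def corners(p):
    x,y,th,z0=p; yaw=np.radians(4.7)
    # theta=0: face up, nose along +y
    R=Ro.from_euler('z',yaw).as_matrix()@Ro.from_euler('x',-th).as_matrix()
    C=(R@O.T).T; C[:,2]+=z0-C[:,2].min(); C[:,:2]+=[x,y]; return C
for fixz in (True,False):
  f=lambda p:(proj(SIDE,corners([p[0],p[1],p[2],.004 if fixz else p[3]]))-P).ravel()
  r=least_squares(f,[.469,-.26,1.5,.004],loss="soft_l1"); print(np.round(r.x,4),"theta",np.degrees(r.x[2]),"\n",np.round(r.fun.reshape(-1,2),1).tolist())
  print(np.round(corners(r.x),4))
```

```text
[ 0.475  -0.2867  1.4348  0.004 ] theta 82.20576633730076 
 [[-0.6, 1.6], [9.4, 1.9], [1.0, 0.6], [5.5, 0.1], [-0.5, -1.0], [-1.5, -3.3], [-5.1, -9.1]]
[[ 0.4434 -0.2805  0.004 ]
 [ 0.4448 -0.298   0.1328]
 [ 0.5052 -0.2754  0.004 ]
 [ 0.5066 -0.2929  0.1328]
 [ 0.4401 -0.241   0.0094]
 [ 0.4416 -0.2585  0.1382]
 [ 0.5034 -0.2535  0.1382]]
[ 0.5166 -0.2441  1.4842 -0.0612] theta 85.04121865113324 
 [[0.3, -0.1], [6.3, 2.1], [-0.2, 0.4], [0.1, 1.9], [1.5, -0.6], [-2.9, -0.8], [-9.0, -5.1]]
[[ 0.4853 -0.241  -0.0612]
 [ 0.4862 -0.2522  0.0683]
 [ 0.5471 -0.2359 -0.0612]
 [ 0.548  -0.2471  0.0683]
 [ 0.482  -0.2013 -0.0578]
 [ 0.4829 -0.2125  0.0717]
 [ 0.5447 -0.2074  0.0717]]
```

The fit gives 82–84°, so the reader leans about 7° back onto its rear nose edge. I'll rock it upright by dragging the tail 13 mm forward under light pressure.

```bash
python3 nudge.py '[[0.6, 0.8, 0, 0.1, 0], [0.6, 1.6, 0, 0.3, 0], [0.6, 2.4, 0, 0.5, 0], [0.6, 2.8, 0, 0.6, 0], [0.6, 2.8, 0, 0.6, 0]]' 20
python3 - <<'E'
from h import *
f=manip.grab_frame("wrist"); b=cv2.cvtColor(f["pixels"],cv2.COLOR_RGB2BGR); cv2.imwrite("pics/w7.png",b)
f=manip.grab_frame("side"); a=cv2.cvtColor(f["pixels"],cv2.COLOR_RGB2BGR); cv2.imwrite("pics/s7.png",a)
def tri(b):
    g=cv2.cvtColor(b,cv2.COLOR_BGR2GRAY)
    # display screen: greenish
    x=b.astype(int); m=((x[...,1]-x[...,2]>6)&(x[...,1]>50)).astype(np.uint8); n,l,s,c=cv2.connectedComponentsWithStats(m)
    k=1+np.argmax(s[1:,4]); q=np.array(np.where(l==k)).T
    for r in (s[k][1]+2,s[k][1]+s[k][3]-3):
        cc=np.where(l[r]==k)[0]; print(r,cc.min(),cc.max(),end=" | ")
    print(s[k])
for n in ("w5","w6","w7"): tri(cv2.imread(f"pics/{n}.png"))
E
```

```text
time_s: 11.3
tool_pos: [0.4684, -0.238, 0.0805]
tool_rot: [0.678, 0.735, -0.0, 0.002]
ft_force: [-3.4, -3.4, 21.6]
gripper_width: 0.723
grip_force: 25.9
212 291 338 | 225 287 331 | [287 210  62  18 390]
160 638 639 | 219 601 626 | [593 158  47  64 842]
171 632 639 | 250 579 602 | [ 570  169   70   84 1759]
```

Run:
```python
from h import *
from fl import he
from scipy.optimize import least_squares
for n in ("w6","w7"):
    g=cv2.GaussianBlur(cv2.cvtColor(cv2.imread(f"pics/{n}.png"),cv2.COLOR_BGR2GRAY),(3,3),0).astype(int)
    e=np.diff(g[:,317]); k=[(r,e[r]) for r in range(180,370) if abs(e[r])>=6 and abs(e[r])==abs(e[r-2:r+3]).max()]
    print(n,"col edges",k)
    for r in (320,335):
        e=np.diff(g[r]); print(r,[(c,e[c]) for c in range(215,425) if abs(e[c])>=8])
```

```text
w6 col edges [(199, np.int64(10)), (207, np.int64(-15)), (230, np.int64(-11)), (236, np.int64(18)), (252, np.int64(-10)), (260, np.int64(9)), (266, np.int64(-10)), (275, np.int64(8)), (276, np.int64(8)), (282, np.int64(-10)), (292, np.int64(8)), (293, np.int64(8)), (308, np.int64(-17)), (326, np.int64(17))]
320 [(234, np.int64(11)), (235, np.int64(14)), (236, np.int64(12)), (275, np.int64(-9)), (276, np.int64(-16)), (277, np.int64(-16)), (278, np.int64(-9)), (357, np.int64(15)), (358, np.int64(17)), (359, np.int64(11)), (398, np.int64(-12)), (399, np.int64(-14)), (400, np.int64(-11))]
335 [(229, np.int64(9)), (230, np.int64(16)), (231, np.int64(16)), (232, np.int64(9)), (402, np.int64(-8)), (403, np.int64(-13)), (404, np.int64(-13))]
w7 col edges [(215, np.int64(9)), (222, np.int64(-14)), (241, np.int64(-11)), (242, np.int64(-11)), (246, np.int64(16)), (260, np.int64(-9)), (267, np.int64(9)), (272, np.int64(-9)), (279, np.int64(8)), (280, np.int64(8)), (285, np.int64(-9)), (286, np.int64(-9)), (295, np.int64(8)), (308, np.int64(-16)), (324, np.int64(16))]
320 [(234, np.int64(12)), (235, np.int64(14)), (236, np.int64(10)), (275, np.int64(-11)), (276, np.int64(-16)), (277, np.int64(-12)), (357, np.int64(10)), (358, np.int64(15)), (359, np.int64(15)), (398, np.int64(-8)), (399, np.int64(-13)), (400, np.int64(-13))]
335 [(228, np.int64(12)), (229, np.int64(14)), (230, np.int64(12)), (404, np.int64(-10)), (405, np.int64(-12)), (406, np.int64(-10))]
```

Nose edge moved from row 199 to 215, which puts the tilt at about 91°, so the reader stands upright. I'll ease off the pressure and release.

Scaled: -0.0018 m is -0.36, -0.001 m is -0.2.

```bash
python3 nudge.py '[[0.6, 0, 0, -0.2, 0], [0.6, 0, 0, -0.36, 0], [0.6, 0, 0, -0.36, 0]]' 20; python3 nudge.py '[[0.75, 0, 0, -0.36, 0], [0.8, 0, 0, -0.36, 0], [0.9, 0, 0, -0.36, 0], [1, 0, 0, -0.36, 0], [1, 0, 0, -0.36, 0], [1, 0, 0, -0.36, 0]]' 20;  python3 - <<'E'
from h import *
f=manip.grab_frame("wrist"); b=cv2.cvtColor(f["pixels"],cv2.COLOR_RGB2BGR); cv2.imwrite("pics/w8.png",b)
g=cv2.GaussianBlur(cv2.cvtColor(b,cv2.COLOR_BGR2GRAY),(3,3),0).astype(int)
e=np.diff(g[:,317]); print([(r,e[r]) for r in range(180,370) if abs(e[r])>=6 and abs(e[r])==abs(e[r-2:r+3]).max()])
for r in (320,335):
    e=np.diff(g[r]); print(r,[(c,e[c]) for c in range(215,425) if abs(e[c])>=8])
E
```

```text
time_s: 11.7
tool_pos: [0.4678, -0.2369, 0.0811]
tool_rot: [0.677, 0.736, -0.0, -0.0]
ft_force: [-0.2, 0.4, -1.0]
gripper_width: 0.729
grip_force: 23.7
time_s: 12.3
tool_pos: [0.4678, -0.237, 0.0829]
tool_rot: [0.678, 0.736, -0.0, -0.0]
ft_force: [-1.4, -0.7, -0.6]
gripper_width: 1.0
grip_force: 0.0
[(214, np.int64(9)), (220, np.int64(-14)), (240, np.int64(-12)), (245, np.int64(17)), (259, np.int64(-10)), (266, np.int64(9)), (271, np.int64(-10)), (279, np.int64(9)), (285, np.int64(-10)), (294, np.int64(8)), (295, np.int64(8)), (308, np.int64(-15)), (324, np.int64(16))]
320 [(215, np.int64(31)), (216, np.int64(41)), (217, np.int64(33)), (218, np.int64(19)), (234, np.int64(-13)), (235, np.int64(-26)), (236, np.int64(-30)), (237, np.int64(-22)), (238, np.int64(-9)), (275, np.int64(-13)), (276, np.int64(-15)), (277, np.int64(-10)), (355, np.int64(8)), (356, np.int64(15)), (357, np.int64(15)), (358, np.int64(8)), (395, np.int64(16)), (396, np.int64(28)), (397, np.int64(29)), (398, np.int64(18)), (416, np.int64(-14)), (417, np.int64(-29)), (418, np.int64(-40)), (419, np.int64(-36)), (420, np.int64(-19))]
335 [(229, np.int64(-17)), (230, np.int64(-28)), (231, np.int64(-29)), (232, np.int64(-16)), (400, np.int64(15)), (401, np.int64(28)), (402, np.int64(31)), (403, np.int64(19)), (423, np.int64(-19)), (424, np.int64(-34))]
```

Run:
```python
from h import *
from fl import he
s=manip.read_state(); T=Ro.from_quat(s["tool_rot"]).as_matrix()
c=he[:3,3]
def ray(u,v): return he[:3,:3]@np.array([(u-317.7)/339.45,(v-202.66)/339.45,1])
for v,z in ((214.5,.0789),):
    d=ray(317,v); p=c+d*(z-c[2])/d[2]; print("nose edge tool",p,"world",T@p+s["tool_pos"])
for v,l,r in ((320,236,397),(335,231,402.3)):
    k=.062*339.45/(r-l); p=c+ray((l+r)/2,v+.5)*k; print("tool",p,"world",T@p+s["tool_pos"])
```

```text
nose edge tool [-0.00052557 -0.00095709  0.0789    ] world [ 0.46693674 -0.23760815  0.00401108]
tool [-0.00211684 -0.00093211 -0.03291826] world [ 0.46709528 -0.23918222  0.11582948]
tool [-0.00217182 -0.00085004 -0.04122908] world [ 0.46718183 -0.23922957  0.1241403 ]
```

The reader stands freely with its face edge at about (0.467, −0.238). I'll regrasp near mid-thickness and high on the tail, so the fingertips clear the mat once it is laid down.

```bash
python3 nudge.py '[[1, -2, -0.18, -1.92, 0], [1, -3.6, -0.18, -1.92, 0], [1, -4.9, -0.18, -1.92, 0], [1, -4.9, -0.18, -1.92, 0], [0.6, -4.9, -0.18, -1.92, 0], [0.6, -4.9, -0.18, -1.92, 0], [0.6, -4.9, -0.18, -1.92, 0], [0.6, -4.9, -0.18, -1.92, 0]]' 25;  python3 nudge.py '[[0.6, 0, 0, -0.4, 0], [0.6, 0, 0, -1, 0], [0.6, -0.8, 0, -1, 0], [0.6, -1.6, 0, -1, 0], [0.6, -2.5, 0, -1, 0], [0.6, -2.5, 0, -1, 0]]' 25
python3 - <<'E'
from h import *
f=manip.grab_frame("wrist"); b=cv2.cvtColor(f["pixels"],cv2.COLOR_RGB2BGR); cv2.imwrite("pics/w9.png",b)
g=cv2.GaussianBlur(cv2.cvtColor(b,cv2.COLOR_BGR2GRAY),(3,3),0).astype(int)
e=np.diff(g[:,317]); print([(r,e[r]) for r in range(180,390) if abs(e[r])>=6 and abs(e[r])==abs(e[r-2:r+3]).max()])
for r in (300,320):
    e=np.diff(g[r]); print(r,[(c,e[c]) for c in range(205,435) if abs(e[c])>=8])
E
```

```text
time_s: 13.15
tool_pos: [0.4689, -0.2612, 0.0924]
tool_rot: [0.677, 0.736, -0.0, -0.0]
ft_force: [-0.1, 0.1, -2.4]
gripper_width: 0.723
grip_force: 28.1
time_s: 13.75
tool_pos: [0.4698, -0.2748, 0.0975]
tool_rot: [0.678, 0.735, -0.0, 0.0]
ft_force: [-0.4, -0.3, -1.4]
gripper_width: 0.725
grip_force: 28.0
[(180, np.int64(-10)), (181, np.int64(-10)), (195, np.int64(-9)), (198, np.int64(15)), (208, np.int64(-9)), (213, np.int64(8)), (217, np.int64(-8)), (222, np.int64(7)), (226, np.int64(-8)), (227, np.int64(-8)), (232, np.int64(7)), (233, np.int64(7)), (242, np.int64(-15)), (254, np.int64(14)), (317, np.int64(-11)), (321, np.int64(12)), (352, np.int64(24)), (384, np.int64(-37))]
300 [(226, np.int64(-8)), (230, np.int64(15)), (231, np.int64(15)), (232, np.int64(11)), (403, np.int64(-14)), (404, np.int64(-16)), (405, np.int64(-10)), (434, np.int64(18))]
320 [(232, np.int64(9)), (233, np.int64(12)), (234, np.int64(9))]
```

Scaled: 0.0393 m is 7.86, 0.0295 m is 5.9.

```bash
python3 nudge.py '[[0.6, 0, 0, 1.24, 0], [0.6, 1, 0, 1.1, 0], [0.6, 1.96, 0, 1, 0], [0.6, 2.94, 0, 0.9, 0], [0.6, 3.92, 0, 0.84, 0], [0.6, 5.9, 0, 0.9, 0], [0.6, 7.86, 0, 1.1, 0], [0.6, 7.86, 0, 1.1, 0]]' 20
python3 - <<'E'
from h import *
f=manip.grab_frame("wrist"); b=cv2.cvtColor(f["pixels"],cv2.COLOR_RGB2BGR); cv2.imwrite("pics/w10.png",b)
g=cv2.GaussianBlur(cv2.cvtColor(b,cv2.COLOR_BGR2GRAY),(3,3),0).astype(int)
e=np.diff(g[:,317]); print([(r,e[r]) for r in range(180,390) if abs(e[r])>=6 and abs(e[r])==abs(e[r-2:r+3]).max()])
for r in (280,300,320,340):
    e=np.diff(g[r]); print(r,[(c,e[c]) for c in range(205,435) if abs(e[c])>=8])
E
```

```text
time_s: 14.6
tool_pos: [0.4668, -0.233, 0.0919]
tool_rot: [0.677, 0.736, 0.0, -0.0]
ft_force: [0.3, 0.5, -1.4]
gripper_width: 0.726
grip_force: 29.0
[(181, np.int64(-12)), (195, np.int64(-11)), (199, np.int64(17)), (208, np.int64(-8)), (209, np.int64(-8)), (213, np.int64(8)), (217, np.int64(-9)), (222, np.int64(7)), (223, np.int64(7)), (227, np.int64(-9)), (234, np.int64(8)), (243, np.int64(-15)), (255, np.int64(15)), (319, np.int64(-12)), (323, np.int64(12)), (356, np.int64(25)), (383, np.int64(-37)), (384, np.int64(-37))]
280 [(208, np.int64(-17)), (209, np.int64(-31)), (210, np.int64(-36)), (211, np.int64(-28)), (212, np.int64(-14)), (227, np.int64(8)), (228, np.int64(18)), (229, np.int64(26)), (230, np.int64(27)), (231, np.int64(19)), (232, np.int64(9)), (241, np.int64(-8)), (246, np.int64(-9)), (247, np.int64(-17)), (248, np.int64(-18)), (249, np.int64(-10)), (406, np.int64(-8)), (407, np.int64(-8)), (424, np.int64(10)), (425, np.int64(9)), (426, np.int64(8)), (427, np.int64(9)), (428, np.int64(19)), (429, np.int64(29)), (430, np.int64(24)), (431, np.int64(13))]
300 [(226, np.int64(-8)), (229, np.int64(15)), (230, np.int64(16)), (231, np.int64(11)), (403, np.int64(-9)), (404, np.int64(-16)), (405, np.int64(-16)), (406, np.int64(-8)), (409, np.int64(8)), (434, np.int64(19))]
320 [(236, np.int64(9)), (237, np.int64(9))]
340 [(232, np.int64(10)), (233, np.int64(16)), (234, np.int64(16)), (235, np.int64(10)), (287, np.int64(17)), (288, np.int64(24)), (289, np.int64(17)), (298, np.int64(-9)), (299, np.int64(-18)), (300, np.int64(-20)), (301, np.int64(-15)), (399, np.int64(-9)), (400, np.int64(-16)), (401, np.int64(-17)), (402, np.int64(-10))]
```

It only moved through the air, since the nose never touched. I'll go back and press down until the force shows.

Scaled: -0.04 m is -8, -0.02 m is -4.

```bash
python3 nudge.py '[[0.6, -4, 0, -0.6, 0], [0.6, -8, 0, -0.6, 0], [0.6, -8, 0, -0.6, 0], [0.6, -8, 0, 0, 0], [0.6, -8, 0, 0.3, 0], [0.6, -8, 0, 0.5, 0], [0.6, -8, 0, 0.5, 0]]' 20
```

```text
time_s: 15.35
tool_pos: [0.4699, -0.2746, 0.0911]
tool_rot: [0.678, 0.736, -0.0, 0.001]
ft_force: [-9.5, 1.7, 38.7]
gripper_width: 0.72
grip_force: 33.4
```

```bash
python3 nudge.py '[[0.6, 1, 0, -0.16, 0], [0.6, 1.96, 0, -0.28, 0], [0.6, 2.94, 0, -0.36, 0], [0.6, 3.92, 0, -0.4, 0], [0.6, 3.92, 0, -0.4, 0]]' 20
python3 - <<'E'
from h import *
f=manip.grab_frame("wrist"); b=cv2.cvtColor(f["pixels"],cv2.COLOR_RGB2BGR); cv2.imwrite("pics/w11.png",b)
g=cv2.GaussianBlur(cv2.cvtColor(b,cv2.COLOR_BGR2GRAY),(3,3),0).astype(int)
e=np.diff(g[:,317]); print([(r,int(e[r])) for r in range(160,390) if abs(e[r])>=6 and abs(e[r])==abs(e[r-2:r+3]).max()])
E
```

```text
time_s: 15.85
tool_pos: [0.4685, -0.2547, 0.0921]
tool_rot: [0.677, 0.736, -0.0, 0.0]
ft_force: [-3.1, -1.6, 12.8]
gripper_width: 0.722
grip_force: 30.6
[(202, 6), (205, -7), (214, -8), (217, 14), (222, -7), (223, -7), (226, 6), (228, -6), (229, -6), (232, 7), (235, -7), (239, 8), (245, -13), (246, -13), (253, 14), (317, -12), (321, 12), (360, 24), (384, -39)]
```

It is rotating. Continuing the arc.

```bash
python3 nudge.py '[[0.6, 2, 0, 0.24, 0], [0.6, 3.94, 0, 0.44, 0], [0.6, 5.9, 0, 0.8, 0], [0.6, 7.8, 0, 1.34, 0], [0.6, 9.6, 0, 2.1, 0], [0.6, 11.42, 0, 2.9, 0], [0.6, 11.42, 0, 2.9, 0]]' 20
python3 - <<'E'
from h import *
f=manip.grab_frame("wrist"); b=cv2.cvtColor(f["pixels"],cv2.COLOR_RGB2BGR); cv2.imwrite("pics/w12.png",b)
f=manip.grab_frame("side"); a=cv2.cvtColor(f["pixels"],cv2.COLOR_RGB2BGR); cv2.imwrite("pics/s12.png",a)
g=cv2.GaussianBlur(cv2.cvtColor(b,cv2.COLOR_BGR2GRAY),(3,3),0).astype(int)
e=np.diff(g[:,317]); print([(r,int(e[r])) for r in range(160,390) if abs(e[r])>=6 and abs(e[r])==abs(e[r-2:r+3]).max()])
E
```

```text
time_s: 16.6
tool_pos: [0.4637, -0.1967, 0.0767]
tool_rot: [0.677, 0.736, 0.0, -0.001]
ft_force: [-0.2, -0.4, -1.8]
gripper_width: 0.721
grip_force: 29.2
[(245, 10), (297, -12), (301, 11), (361, 24), (384, -38)]
```

```bash
cat > win.py <<'E'
from h import *
def blobs(img,c,rad=60):
    g=cv2.cvtColor(img,cv2.COLOR_BGR2GRAY)
    x0,y0=int(c[0]-rad),int(c[1]-rad); w=g[max(0,y0):y0+2*rad,max(0,x0):x0+2*rad]
    out=[]
    for th in (50,60,70,80,90,100,110):
        n,l,s,ce=cv2.connectedComponentsWithStats((w<th).astype(np.uint8))
        for k in range(1,n):
            if 12<s[k][4]<250 and s[k][0]>0 and s[k][1]>0 and s[k][2]<25 and s[k][3]<25:
                m=cv2.dilate((l==k).astype(np.uint8),np.ones((5,5)))-(l==k)
                if np.percentile(w[m>0],70)>th+30: out.append((th,np.round(ce[k]+[max(0,x0),max(0,y0)],1).tolist(),int(s[k][4]),s[k][2:4].tolist()))
    return out
if __name__=="__main__":
    u=np.array([-.0837,.9965]); C=np.array([.4679,-.2519])
    for d in range(0,100,10):
        a=np.radians(d); y,z=.04*(np.sin(a)-np.cos(a)),.004+.04*(np.cos(a)+np.sin(a)); P=np.r_[C+u*y,z]
        print(d,np.round(proj(SIDE,P)[0],1))
    for n in ("s6","s7","s12"): print(n,*blobs(cv2.imread(f"pics/{n}.png"),(380,330),65),sep="\n")
E
python3 win.py
```

```text
0 [395.6 362.8]
10 [392.9 357.5]
20 [389.6 352.5]
30 [386.  347.9]
40 [382.2 343.8]
50 [378.3 340.5]
60 [374.4 337.9]
70 [370.7 336.1]
80 [367.3 335.2]
90 [364.3 335.2]
s6
(50, [406.9, 350.1], 62, [11, 18])
(50, [391.9, 359.1], 33, [8, 9])
(60, [440.1, 287.4], 15, [9, 8])
(60, [406.7, 350.8], 84, [11, 20])
(60, [391.8, 359.2], 35, [8, 9])
(70, [440.8, 289.4], 56, [10, 16])
(70, [397.4, 337.4], 137, [18, 22])
(70, [406.5, 350.8], 108, [12, 22])
(70, [391.7, 359.2], 47, [10, 11])
(80, [436.9, 287.8], 105, [18, 18])
(80, [397.2, 337.3], 204, [20, 24])
(80, [391.7, 359.2], 55, [10, 11])
(110, [443.1, 338.4], 45, [4, 19])
s7
(50, [404.1, 345.3], 19, [4, 10])
(50, [359.6, 347.7], 24, [4, 10])
(50, [389.9, 356.9], 39, [7, 9])
(60, [440.1, 287.9], 22, [7, 8])
(60, [359.5, 347.9], 40, [5, 12])
(60, [403.7, 347.4], 40, [6, 16])
(60, [389.8, 357.2], 43, [8, 9])
(70, [437.5, 287.9], 83, [17, 17])
(70, [403.7, 347.4], 58, [7, 18])
(70, [389.9, 357.1], 55, [9, 11])
(80, [437.0, 287.8], 105, [17, 19])
(80, [392.3, 332.7], 207, [18, 24])
(80, [403.5, 348.2], 75, [8, 23])
(80, [390.0, 356.9], 62, [9, 11])
(90, [389.7, 357.2], 71, [10, 13])
(100, [389.8, 357.1], 80, [11, 13])
(110, [443.1, 338.4], 45, [4, 19])
s12
(50, [347.5, 337.9], 67, [10, 14])
(50, [382.0, 344.0], 63, [7, 11])
(60, [439.3, 287.0], 23, [9, 8])
(60, [347.3, 337.6], 87, [10, 15])
(60, [382.0, 344.0], 69, [9, 11])
(70, [437.4, 287.7], 85, [17, 17])
(70, [382.0, 344.1], 76, [9, 11])
(80, [436.8, 287.7], 107, [17, 19])
(80, [372.9, 300.6], 16, [6, 4])
(80, [382.0, 344.0], 83, [9, 11])
(90, [382.1, 343.9], 89, [9, 13])
(100, [373.1, 321.3], 23, [7, 6])
(100, [381.9, 343.9], 101, [11, 13])
(110, [443.1, 338.4], 46, [4, 19])
(110, [382.0, 344.0], 112, [11, 13])
```

The window is at (382.0, 344.0), against (382.2, 343.8) predicted for 40°, so it is following the arc exactly. Continuing.

Scaled: 0.0427 m is 8.54, 0.0309 m is 6.18.

```bash
python3 nudge.py '[[0.6, 1.7, 0, 1.1, 0], [0.6, 3.32, 0, 2.26, 0], [0.6, 4.8, 0, 3.6, 0], [0.6, 6.18, 0, 5.04, 0], [0.6, 7.42, 0, 6.6, 0], [0.6, 8.54, 0, 8.2, 0], [0.6, 9.5, 0, 9.94, 0], [0.6, 9.5, 0, 9.94, 0]]' 20
python3 - <<'E'
from win import *
f=manip.grab_frame("side"); a=cv2.cvtColor(f["pixels"],cv2.COLOR_RGB2BGR); cv2.imwrite("pics/s13.png",a)
print(*blobs(a,(370,337),30),sep="\n")
E
```

```text
time_s: 17.5
tool_pos: [0.4595, -0.15, 0.0261]
tool_rot: [0.677, 0.736, -0.0, -0.001]
ft_force: [0.3, 0.1, -1.8]
gripper_width: 0.722
grip_force: 29.3
(50, [368.9, 335.4], 56, [9, 8])
(60, [369.0, 335.4], 63, [9, 8])
(60, [385.3, 358.6], 44, [20, 16])
(70, [368.8, 335.4], 70, [10, 10])
(80, [368.9, 335.4], 80, [11, 10])
(90, [368.8, 335.5], 84, [11, 10])
(100, [368.9, 335.4], 92, [11, 10])
(110, [368.8, 335.4], 98, [12, 11])
```

The window matches about 75°. I'll lower the last part slowly, watching the force.

Careful with the scale: shifts go in units of 5 mm and turns go in units of 0.25 rad. That gives: 0.009 m is 1.8, 0.002 m is 0.4.

```bash
python3 nudge.py '[[0.6, 0.4, 0, 0.9, 0], [0.6, 0.8, 0, 1.8, 0], [0.6, 1.14, 0, 2.74, 0], [0.6, 1.3, 0, 3.4, 0], [0.6, 1.3, 0, 3.4, 0]]' 20
python3 - <<'E'
from win import *
f=manip.grab_frame("side"); a=cv2.cvtColor(f["pixels"],cv2.COLOR_RGB2BGR); cv2.imwrite("pics/s14.png",a)
print(*blobs(a,(365,335),25)[-1:],sep="\n")
E
```

```text
time_s: 18.05
tool_pos: [0.4592, -0.1442, 0.0099]
tool_rot: [0.677, 0.736, -0.0, -0.0]
ft_force: [-0.7, 0.9, -0.4]
gripper_width: 0.72
grip_force: 29.5
(110, [383.8, 355.5], 99, [18, 12])
```

Scaled: 0.005 m is 1, 0.004 m is 0.8.

```bash
python3 nudge.py '[[0.6, 0.1, 0, 0.4, 0], [0.6, 0.2, 0, 0.8, 0], [0.6, 0.2, 0, 1, 0], [0.6, 0.2, 0, 1, 0]]' 20
python3 - <<'E'
from win import *
print(*[b for b in blobs(cv2.imread("pics/s14.png"),(366,336),30)],sep="\n")
f=manip.grab_frame("side"); a=cv2.cvtColor(f["pixels"],cv2.COLOR_RGB2BGR); cv2.imwrite("pics/s15.png",a)
print("now",*blobs(a,(366,336),30),sep="\n")
E
```

```text
time_s: 18.5
tool_pos: [0.4592, -0.1432, 0.0052]
tool_rot: [0.677, 0.736, 0.0, -0.0]
ft_force: [-0.7, 3.2, 2.3]
gripper_width: 0.715
grip_force: 29.7
(50, [366.3, 335.0], 51, [9, 7])
(60, [366.0, 335.0], 59, [9, 9])
(70, [366.4, 335.1], 65, [10, 9])
(80, [366.2, 335.1], 75, [11, 9])
(90, [366.2, 335.1], 76, [11, 9])
(100, [366.1, 335.1], 83, [11, 9])
(110, [366.3, 335.2], 94, [12, 10])
now
(50, [365.7, 335.0], 50, [9, 7])
(60, [365.7, 335.1], 58, [10, 7])
(70, [365.5, 335.1], 63, [10, 9])
(80, [365.5, 335.1], 70, [10, 9])
(90, [365.6, 335.2], 77, [11, 9])
(100, [365.5, 335.1], 86, [12, 9])
(110, [349.9, 320.4], 25, [9, 7])
(110, [365.6, 335.2], 92, [12, 10])
```

Scaled: 0.003 m is 0.6, 0.002 m is 0.4.

```bash
python3 nudge.py '[[0.6, 0, 0, 0.2, 0], [0.6, 0, 0, 0.4, 0], [0.6, 0, 0, 0.6, 0], [0.6, 0, 0, 0.6, 0]]' 20
python3 - <<'E'
from win import *
f=manip.grab_frame("side"); a=cv2.cvtColor(f["pixels"],cv2.COLOR_RGB2BGR); cv2.imwrite("pics/s16.png",a)
print("now",*blobs(a,(366,336),30)[2:6],sep="\n")
E
```

```text
time_s: 18.95
tool_pos: [0.4593, -0.1434, 0.0022]
tool_rot: [0.677, 0.736, -0.0, 0.0]
ft_force: [-0.1, 4.0, 2.7]
gripper_width: 0.723
grip_force: 29.7
now
(70, [365.4, 335.3], 64, [10, 8])
(80, [365.4, 335.4], 69, [10, 8])
(90, [365.5, 335.4], 72, [10, 9])
(100, [350.2, 320.9], 16, [7, 5])
```

```bash
python3 nudge.py '[[0.6, -0.1, 0, 0.2, 0], [0.6, -0.2, 0, 0.4, 0], [0.6, -0.2, 0, 0.5, 0], [0.6, -0.2, 0, 0.5, 0]]' 20
python3 - <<'E'
from win import *
f=manip.grab_frame("side"); a=cv2.cvtColor(f["pixels"],cv2.COLOR_RGB2BGR); cv2.imwrite("pics/s17.png",a)
print("now",*blobs(a,(366,336),30)[2:5],sep="\n")
g=cv2.cvtColor(a,cv2.COLOR_BGR2GRAY)
# predicted box corners if flat at C
u=np.array([-.0837,.9965]); x=np.array([.9965,.0837]); C=np.array([.4679,-.2519])
for h in (.004,.044):
    print(h,np.round(proj(SIDE,[np.r_[C+u*b+x*c,h] for b in (0,.13) for c in (-.031,.031)]),1).tolist())
E
```

```text
time_s: 19.4
tool_pos: [0.4593, -0.1445, -0.0003]
tool_rot: [0.678, 0.735, -0.0, 0.0]
ft_force: [-0.5, 2.1, 2.5]
gripper_width: 0.72
grip_force: 29.7
now
(70, [365.6, 335.9], 61, [10, 8])
(80, [365.5, 336.0], 68, [10, 9])
(90, [365.8, 336.0], 75, [11, 9])
0.004 [[365.3, 372.0], [389.4, 355.7], [320.7, 329.5], [344.1, 316.0]]
0.044 [[366.9, 356.8], [391.5, 340.6], [321.1, 314.7], [345.1, 301.5]]
```

```bash
python3 nudge.py '[[0.6, 0, 0, 0.2, 0], [0.6, 0, 0, 0.4, 0], [0.6, 0, 0, 0.4, 0]]' 20
python3 - <<'E'
from win import *
f=manip.grab_frame("side"); a=cv2.cvtColor(f["pixels"],cv2.COLOR_RGB2BGR); cv2.imwrite("pics/s18.png",a)
print("now",*blobs(a,(366,336),30)[2:5],sep="\n")
E
```

```text
time_s: 19.75
tool_pos: [0.4593, -0.1444, -0.0015]
tool_rot: [0.678, 0.735, 0.0, 0.0]
ft_force: [-4.4, 4.0, 25.8]
gripper_width: 0.724
grip_force: 42.0
now
(70, [365.5, 336.0], 60, [10, 7])
(80, [365.5, 336.0], 68, [10, 9])
(90, [365.5, 336.1], 74, [12, 9])
```

Firm contact. I'll ease off and release, then check that the window did not shift.

```bash
python3 nudge.py '[[0.6, 0, 0, -0.2, 0], [0.6, 0, 0, -0.2, 0], [0.74, 0, 0, -0.2, 0], [0.78, 0, 0, -0.2, 0], [0.88, 0, 0, -0.2, 0], [1, 0, 0, -0.2, 0], [1, 0, 0, -0.2, 0], [1, 0, 0, -0.2, 0]]' 20
python3 - <<'E'
from win import *
f=manip.grab_frame("side"); a=cv2.cvtColor(f["pixels"],cv2.COLOR_RGB2BGR); cv2.imwrite("pics/s19.png",a)
print("now",*blobs(a,(366,336),30)[2:5],sep="\n")
E
```

```text
time_s: 20.6
tool_pos: [0.4593, -0.1444, -0.0012]
tool_rot: [0.678, 0.735, -0.0, 0.0]
ft_force: [-0.1, -0.1, 0.2]
gripper_width: 1.003
grip_force: 0.0
now
(70, [365.1, 336.1], 60, [11, 7])
(80, [365.1, 336.3], 70, [11, 8])
(90, [365.1, 336.2], 73, [11, 9])
```

Scaled: -0.29 m is -58, -0.27 m is -54.

```bash
python3 nudge.py '[[1, 0, 0, -6, 0], [1, 0, 0, -14, 0], [1, 0, 0, -24, 0], [1, 0, 0, -34, 0], [1, 0, 0, -44, 0], [1, 0, 0, -54, 0], [1, 0, 0, -58, 0], [1, 0, 0, -58, 0]]';python3 - <<'E'
from win import *
f=manip.grab_frame("side"); a=cv2.cvtColor(f["pixels"],cv2.COLOR_RGB2BGR); cv2.imwrite("pics/s20.png",a)
print("side",*blobs(a,(366,336),30)[2:5],sep="\n")
f=manip.grab_frame("top"); b=cv2.cvtColor(f["pixels"],cv2.COLOR_RGB2BGR); cv2.imwrite("pics/t20.png",b)
print("pred top",proj(TOP,[.465,-.212,.044])); print(*blobs(b,proj(TOP,[.465,-.212,.044])[0],30),sep="\n")
f=manip.grab_frame("wrist"); cv2.imwrite("pics/w20.png",cv2.cvtColor(f["pixels"],cv2.COLOR_RGB2BGR))
E
```

```text
time_s: 21.45
tool_pos: [0.46, -0.1446, 0.2914]
tool_rot: [0.678, 0.736, 0.001, 0.002]
ft_force: [-0.1, -0.3, -1.6]
gripper_width: 1.003
grip_force: 0.0
side
(70, [365.1, 336.2], 65, [11, 8])
(80, [365.1, 336.3], 70, [11, 8])
(90, [365.1, 336.3], 76, [11, 9])
pred top [[433.99239156 230.98069148]]
(50, [434.9, 230.6], 33, [7, 6])
(60, [434.9, 230.7], 36, [7, 7])
(70, [435.0, 230.6], 41, [7, 8])
(80, [435.1, 230.7], 45, [7, 8])
(90, [435.1, 230.8], 49, [8, 8])
(100, [415.2, 234.4], 131, [16, 16])
(100, [435.0, 230.7], 54, [9, 9])
(110, [414.9, 234.5], 190, [17, 16])
(110, [435.0, 230.7], 59, [9, 9])
```

Run:
```python
from h import *
a=backproj(TOP,(435,230.7),.044); b=backproj(SIDE,(365.1,336.25),.044); print(a,b)
w=(a+b)/2; p=np.array([.650,-.173])
print("dist to pivot",[np.linalg.norm(q[:2]-p) for q in (a,b)])
# reader outline in top: white pixels on mat
t=cv2.imread("pics/t20.png"); g=cv2.cvtColor(t,cv2.COLOR_BGR2GRAY)
m=np.zeros_like(g); cv2.fillPoly(m,[np.round(proj(TOP,[[.5394,-.0618,.004],[.5594,-.2974,.004],[.3929,-.3113,.004],[.3734,-.0746,.004]])).astype(np.int32)],1)
k=((g>130)&(cv2.erode(m,np.ones((5,5)))>0)).astype(np.uint8); n,l,s,c=cv2.connectedComponentsWithStats(k); i=1+np.argmax(s[1:,4])
cn=cv2.findContours((l==i).astype(np.uint8),cv2.RETR_EXTERNAL,cv2.CHAIN_APPROX_NONE)[0][0]
r=cv2.minAreaRect(cn); P=np.array([backproj(TOP,q,.044) for q in cv2.boxPoints(r)]); print(s[i],np.round(P,4),"c",P.mean(0),[round(float(np.linalg.norm(P[j]-P[j-1])),4) for j in range(4)])
```

```text
[ 0.46551551 -0.2150042   0.044     ] [ 0.46424921 -0.21489714  0.044     ]
dist to pivot [np.float64(0.1892059137469973), np.float64(0.19041724547444325)]
[403 220  43  28 558] [[ 0.488  -0.1236  0.044 ]
 [ 0.4975 -0.2398  0.044 ]
 [ 0.4358 -0.2406  0.044 ]
 [ 0.4266 -0.1258  0.044 ]] c [ 0.46198637 -0.18244589  0.044     ] [0.0614, 0.1166, 0.0617, 0.1152]
```

The window is at (0.465, −0.215), 0.190 m from the pivot as the lens needs, and the reader's centre is about 5 mm from the mat's middle. Next is the magnifier bar.

```bash
python3 -c "
from h import *
go(.6122,-.2656,.29,-22.2)"
```

```text
t 21.6 d [-0.1335  0.1427 -0.0022] turn 0.4695 yawnow 4.7 q7 0.4 F [-1.3  0.5 -0.2]
```

Scaled: 0.1427 m is 28.54, -0.1335 m is -26.7, 0.47 rad is 1.88.

```bash
python3 nudge.py '[[1, -6.6, 7, 0, 0.48], [1, -13.2, 14, 0, 0.96], [1, -20, 21.4, 0, 1.44], [1, -24, 25.6, 0, 1.88], [1, -26.7, 28.54, 0, 1.88], [1, -26.7, 28.54, 0, 1.88], [1, -26.7, 28.54, 0, 1.88]]'; python3 -c "
from h import *
go(.6122,-.2656,.197,-22.2)"
```

```text
time_s: 22.3
tool_pos: [0.6121, -0.2657, 0.2871]
tool_rot: [0.83, 0.557, -0.001, -0.001]
ft_force: [0.3, 0.0, 0.7]
gripper_width: 1.003
grip_force: 0.0
t 22.3 d [0.0001 0.0003 0.0901] turn -0.0007 yawnow -22.24 q7 0.1 F [0.3 0.  0.7]
```

Scaled: 0.09 m is 18, 0.08 m is 16.

```bash
python3 nudge.py '[[1, 0, 0, 6, 0], [1, 0, 0, 12, 0], [1, 0, 0, 16, 0], [1, 0, 0, 18, 0], [1, 0, 0, 18, 0]]'; python3 nudge.py '[[0.5, 0, 0, 0, 0], [0.3, 0, 0, 0, 0], [0, 0, 0, 0, 0], [0, 0, 0, 0, 0], [0, 0, 0, 0, 0], [0, 0, 0, 0, 0], [0, 0, 0, 0, 0]]' 25
python3 - <<'E'
from h import *
# arc waypoints in tool axes at the moment: tool now assumed at angle a0 on radius r about pivot
s=manip.read_state(); R=Ro.from_quat(s["tool_rot"]).as_matrix(); p=np.array([.650,-.173]); v=s["tool_pos"][:2]-p
r=np.hypot(*v); a0=np.arctan2(v[1],v[0]); a1=np.arctan2(-.042,-.185); print("r",r,"from",np.degrees([a0,a1]),"turn",(a1-a0+np.pi)%(2*np.pi)-np.pi)
D=(a1-a0+np.pi)%(2*np.pi)-np.pi
for k in range(1,11):
    a=a0+D*k/10; q=np.r_[p+r*np.array([np.cos(a),np.sin(a)]),s["tool_pos"][2]]; print(k,np.round(R.T@(q-s["tool_pos"]),4),round(-D*k/10,3))
E
```

```text
time_s: 22.8
tool_pos: [0.612, -0.2652, 0.1981]
tool_rot: [0.83, 0.558, -0.0, -0.001]
ft_force: [1.4, 0.3, 0.3]
gripper_width: 1.003
grip_force: 0.0
time_s: 23.5
tool_pos: [0.6128, -0.266, 0.1992]
tool_rot: [0.83, 0.557, 0.0, 0.001]
ft_force: [2.3, -1.7, 4.8]
gripper_width: 0.159
grip_force: 24.8
r 0.10013484398885793 from [-111.81485798 -167.2091208 ] turn -0.9668122728932067
1 [ 0.0004 -0.0097 -0.    ] 0.097
2 [ 0.0017 -0.0193 -0.    ] 0.193
3 [ 0.004  -0.0287 -0.    ] 0.29
4 [ 0.0071 -0.0378 -0.    ] 0.387
5 [ 0.0111 -0.0466 -0.0001] 0.483
6 [ 0.016  -0.055  -0.0001] 0.58
7 [ 0.0216 -0.0629 -0.0001] 0.677
8 [ 0.028  -0.0702 -0.0001] 0.773
9 [ 0.035  -0.0768 -0.0001] 0.87
10 [ 0.0426 -0.0827 -0.0001] 0.967
```

Scaled: -0.0466 m is -9.32, -0.0378 m is -7.56, 0.097 rad is 0.388.

```bash
python3 nudge.py '[[0, 0.02, -0.98, 0, 0.192], [0, 0.08, -1.94, 0, 0.388], [0, 0.34, -3.86, 0, 0.772], [0, 0.8, -5.74, 0, 1.16], [0, 1.42, -7.56, 0, 1.548], [0, 2.22, -9.32, 0, 1.932], [0, 2.22, -9.32, 0, 1.932]]' 25
python3 - <<'E'
from h import *
s=manip.read_state(); R=Ro.from_quat(s["tool_rot"]).as_matrix(); p=np.array([.650,-.173]); v=s["tool_pos"][:2]-p
r=np.hypot(*v); a0=np.arctan2(v[1],v[0]); a1=np.arctan2(-.042,-.185); r1=.1
D=(a1-a0+np.pi)%(2*np.pi)-np.pi; print(r,D)
for k in range(1,6):
    a=a0+D*k/5; q=np.r_[p+.1*np.array([np.cos(a),np.sin(a)]),s["tool_pos"][2]]; print(k,np.round(R.T@(q-s["tool_pos"]),4),round(-D*k/5,3))
go(.5,-.2,.2,-77.2)
E
```

```text
time_s: 24.2
tool_pos: [0.5747, -0.2361, 0.1993]
tool_rot: [0.94, 0.342, 0.002, 0.0]
ft_force: [12.1, 3.6, 1.0]
gripper_width: 0.157
grip_force: 31.2
0.09821247016672542 -0.4743245417901938
1 [-0.0013 -0.0095 -0.    ] 0.095
2 [ 0.     -0.0189 -0.    ] 0.19
3 [ 0.0022 -0.0281 -0.    ] 0.285
4 [ 0.0053 -0.037  -0.    ] 0.379
5 [ 0.0092 -0.0457 -0.    ] 0.474
t 24.2 d [-0.0341 -0.0757 -0.0009] turn 0.474 yawnow -50.04 q7 -0.26 F [12.1  3.6  1. ]
```

Scaled: 0.0125 m is 2.5, 0.0086 m is 1.72, 0.474 rad is 1.896.

```bash
python3 nudge.py '[[0, 0.2, -0.96, 0, 0.192], [0, 0.4, -1.9, 0, 0.38], [0, 0.66, -3.78, 0, 0.76], [0, 1.1, -5.62, 0, 1.14], [0, 1.72, -7.4, 0, 1.516], [0, 2.5, -9.14, 0, 1.896], [0, 2.5, -9.14, 0, 1.896], [0, 2.5, -9.14, 0, 1.896]]' 25; python3 nudge.py '[[0.3, 0, 0, 0, 0], [0.6, 0, 0, 0, 0], [1, 0, 0, 0, 0], [1, 0, 0, 0, 0], [1, 0, 0, 0, 0], [1, 0, 0, -6, 0], [1, 0, 0, -12, 0], [1, 0, 0, -18, 0]]' 20
```

```text
time_s: 25.0
tool_pos: [0.556, -0.1944, 0.1992]
tool_rot: [0.994, 0.113, 0.002, 0.001]
ft_force: [19.2, -1.0, -1.6]
gripper_width: 0.163
grip_force: 30.4
time_s: 25.8
tool_pos: [0.5535, -0.1948, 0.29]
tool_rot: [0.994, 0.113, -0.0, 0.0]
ft_force: [-0.5, 0.3, -0.6]
gripper_width: 1.001
grip_force: 0.0
```

```bash
python3 -c "
from h import *
go(.43,.12,.33,-70)"
```

```text
t 25.8 d [-0.0499 -0.3344 -0.04  ] turn -0.1234 yawnow -77.07 q7 -0.72 F [-0.5  0.3 -0.6]
```

Scaled: -0.05 m is -10, -0.334 m is -66.8.

```bash
python3 nudge.py '[[1, -1.2, -8, -6, 0], [1, -2.6, -18, -8, 0], [1, -4, -27, -8, 0], [1, -5.4, -36, -8, 0], [1, -6.8, -45, -8, 0], [1, -8, -54, -8, 0], [1, -9.2, -62, -8, 0], [1, -10, -66.8, -8, 0]]'
python3 - <<'E'
from h import *
d=np.zeros((600,800,3),np.uint8)
f=manip.grab_frame("top"); b=cv2.cvtColor(f["pixels"],cv2.COLOR_RGB2BGR); cv2.imwrite("pics/t30.png",b)
d[:,:400]=cv2.resize(b[130:280,380:480],(400,600),interpolation=cv2.INTER_CUBIC)
f=manip.grab_frame("side"); a=cv2.cvtColor(f["pixels"],cv2.COLOR_RGB2BGR); cv2.imwrite("pics/s30.png",a)
d[:,400:]=cv2.resize(a[200:400,300:433],(400,600),interpolation=cv2.INTER_CUBIC)
cv2.imwrite("pics/m3.png",cv2.convertScaleAbs(d,alpha=1.3))
E
```

```text
time_s: 26.6
tool_pos: [0.4289, 0.1222, 0.3288]
tool_rot: [0.993, 0.114, -0.0, -0.0]
ft_force: [0.2, -0.4, 0.4]
gripper_width: 1.0
grip_force: 0.0
```

View pics/m3.png

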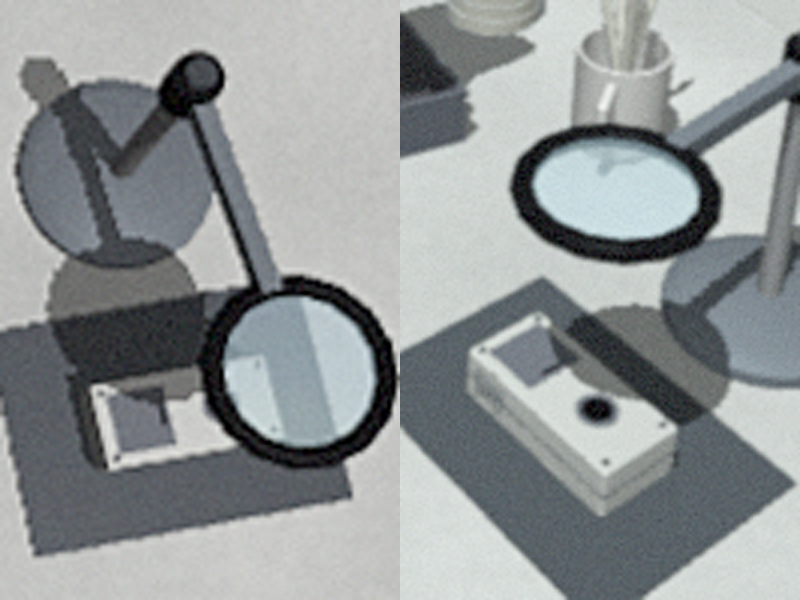

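The reader lies flat, face down, with the window visible in the side view at crop (597,409). The lens ring's centre is at crop (299,372) in the top view and (616,193) in the side view.

Run:
```python
from h import *
from win import blobs
for z in (.213,.216): print(backproj(TOP,cr((299,372),4,(380,130)),z),backproj(SIDE,((616-400+.5)/3.0075-.5+300,193.5/3-.5+200),z))
# model: project ring outer circle for candidate arm angles, compare extents with measured
p=np.array([.650,-.173]); t=np.linspace(0,2*np.pi,90)
for a in (.15,.19,.223,.26):
    c=np.r_[p-.19*np.array([np.cos(a),np.sin(a)]),.213]
    ring=np.vstack([c+np.c_[.06*np.cos(t),.06*np.sin(t),0*t+h] for h in (-.007,.007)])
    T=(proj(TOP,ring)-[380,130]+.5)*4-.5; S=(proj(SIDE,ring)-[300,200]+.5)*[3.0075,3]-.5+[400,0]
    print(a,np.round(c,4),"top",T.min(0).round(),T.max(0).round(),"side",S.min(0).round(),S.max(0).round())
w=blobs(cv2.imread("pics/s30.png"),(366,336),30)[2]; print(w,backproj(SIDE,w[1],.044))
```

```text
[ 0.4654765  -0.21099748  0.213     ] [ 0.4632518  -0.21389711  0.213     ]
[ 0.46516324 -0.20987389  0.216     ] [ 0.46063279 -0.21675754  0.216     ]
0.15 [ 0.4621 -0.2014  0.213 ] top [182. 280.] [389. 480.] side [493. 111.] [710. 262.]
0.19 [ 0.4634 -0.2089  0.213 ] top [193. 276.] [401. 476.] side [503. 116.] [721. 270.]
0.223 [ 0.4647 -0.215   0.213 ] top [203. 273.] [411. 473.] side [511. 121.] [730. 275.]
0.26 [ 0.4664 -0.2218  0.213 ] top [214. 269.] [421. 469.] side [520. 125.] [741. 282.]
(70, [365.2, 336.3], 69, [11, 8]) [ 0.46433002 -0.21509339  0.044     ]
```

The lens is at about (0.464, −0.212) and the window at (0.465, −0.215), so they agree within about 3 mm. The gripper is clear of everything, so I'm handing in.

```bash
python3 -c "
from cell import manip
print(manip.hand_in())"
```

```text
the job is handed in; nothing more can be done
None
```

I handed the job in at about 27 s of the 72 s; no verdict came back. The reader lies face down about 5 mm from the mat's middle, its window about 3 mm from the lens centre by my camera measurements; on the way I swung it upright against the tray's outer wall and let go once while it stood on its nose on the mat, and nothing is held now.

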